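# Lay out the hub kit for the fitter

## Robot

A 6-joint arm with a two-finger parallel gripper is mounted at the origin on a cart in front of the work surface, level with it; the furniture and walls round the work are solid. World frame = base frame: x ahead of the robot, y to its left, z up, the work surface at z = 0. Lengths are in m, angles in degrees, forces in N, time in s.
With the tool pointing down it reaches from about 0.25 to 0.725 m from the base axis. Payload 9.7 kg.
Tool frame: the origin (TCP) lies on the centre line of the jaws, within the pads' length; the fingertips stand 22 mm ahead of it and the grasp point (between the pads) lies 3 mm ahead of it; z points along the fingers, y is the direction in which the jaws open and shut (so a half turn about z gives the same grasp; the last joint's range is limited). The gripper opens to 85 mm and grips with 20 to 120 N. Pads are 22 mm wide; open, the fingers measure 114 mm over their backs; the gripper's body (76 mm by 85 mm) begins 54 mm behind the grasp point. The pads swing forward as they close: fully open they stand 13 mm farther back than shut.
Start: joints at [70.245, 4.979, 10.078, 95.1, 0, 90], TCP at [0.186, 0.518, 0.253] pointing down, gripper open.
Joint ranges: [-179.16, 179.16], [-48.56, 103.87], [-65.8, 70.77], [-126.05, 130.52], [-82.76, 87.17], [-180, 180]. Speed limits (degrees/s): [127.2, 127.2, 147.25, 180, 180, 180].

## Interface

Orientations are given as [roll, pitch, yaw] about the fixed x, y, z axes, in that order (R = Rz(yaw) Ry(pitch) Rx(roll)).
In Python, from workcell import monitor, eyes, job gives the robot as it stands. The module is installed in compiled form; this text tells all that it offers.
- The arm moves only by the tool drive_tool, never from a script. Its argument "plan" is a list of rows, each a list of 3 entries, a list of its own where there are three numbers: the opening, from 0 (shut) to 1 (fully open), then the shift along the world's x, y, z in m, then the turn about the world's z in degrees. In form: [[gripper, [x, y, z], yaw], ...]. A call has 1 to 10 rows; each row shifts and turns the commanded pose from where the row before left it; what a row does not reach is not made up. A row lasts 1/8 s, in which the tool goes at most 62.5 mm and 10.7 degrees, less where a joint would pass 70% of its speed; a pose out of reach is approached as far as the arm can. A call is refused whole if a number of a shift passes 0.0625 or a number of a turn 10.7, either way. A call with a gripper value outside its range is refused whole. The fingers move at their own pace and stop on an object; "grip_force" is the grip in N (left out, the last holds). Time passes only in rows, so rows that do not move let the fingers close. It gives the time, the measured TCP pose, the force and the opening at its end, in the units of the state.
- monitor.get_obs(): the state, without advancing time (a new reading comes with each control period).
- eyes.camera(name): name is "side" or "top" or "wrist"; returns (picture, depth): 384x512x3 uint8, red, green, blue; 384x512 float32, m along the optical axis (not along the pixel's ray), 0 where there is no reading.
- eyes.camera_params(name): a dict with "fx", "fy", "cx", "cy" (pixels), "dist_coeffs" ([k1, k2, p1, p2, k3] as OpenCV has them; the pictures are not rectified), "extrinsics" (4x4, takes a point from world to camera coordinates); the wrist camera has in their place "mount" (4x4, takes a point from camera to tool coordinates, whose origin is the TCP and whose axes are the flange's). Camera axes: x right, y down, z forward; pixel columns grow to the right and rows downward; lengths in m; the calibration is good to about 2 mm. A picture is of the moment at which its call begins: read the wrist's pose just before it. camera_params takes no time and is no camera call.
- job.job_done(): hands the job in, once; it reports no verdict.
The state is a dict: "time": time; "q": joint angles; "qd": joint speeds; "joint_efforts": joint torques, N m; "ee_pos": TCP position; "tcp_rot": TCP orientation; "wrist_force": force on the tool from outside, world axes, zero at the start; "torque": the same for the moment, N m; "opening": finger opening in m.
Only numpy, scipy, OpenCV 4.12 (cv2) and the standard library are available. Lean on these libraries where they do the work, as an engineer would, in place of code of your own. Each camera call takes 0.05 s, during which the arm holds its last target.

## Task

Lay out the hub kit round the dark flange and the flanged bearing, which stay where they are: the spacer ring flat and centred on the flange's raised hub, the big steel nut flat and centred on top of the ring, and the arbor standing midway between flange and bearing. Stand the red-lidded jar squarely behind the bearing (away from the robot, at a right angle to the line from flange to bearing), 10 cm from centre to centre. Stand the tube stub on the left of the jar as the robot sees it, in line with the jar and parallel to that flange-bearing line, 8 cm from centre to centre.

Things in the scene. Friction and masses are not known exactly. Their poses are not given: they have to be found in the camera images.
- flange: dark grey round flange disc with bolt holes, 120 mm across, lying flat, fixed, left or right of the bearing (it varies). Origin: centre of its underside; axes parallel to the bearing's. The raised hub in its middle is 40 mm across, its flat top 35 mm above the table; the disc round it is up to 30 mm high, so fingers setting a ring on the hub must not reach more than 5 mm below the hub's top.
- bearing: light grey flanged bearing, oblong base 72 x 92 mm with an upright round ring, 38 mm high, fixed 280 mm from the flange, centre to centre. Origin: centre of its underside. y axis: along the line through both centres, positive to the robot's left; x axis: square to that line, away from the robot.
- ring_centre (a point): plain grey steel spacer ring, 54 mm outside diameter, 12 mm thick, lying flat; point at its centre, 6 mm above its underside; z along its axis. Can be gripped anywhere across the outside with the tips of the fingers.
- nut_centre (a point): big bright steel hexagon nut, 41 mm across the flats, 47 mm across the corners, 20 mm thick, lying flat; point at its centre, 10 mm above its underside; z along its axis, two of the flats face its +y and -y (so the flats repeat every 60 degrees). Not the small brass nut near the front edge, which stays.
- arbor_centre (a point): grey stepped steel arbor standing upright, 98 mm high, about 0.4 kg: body 43 mm in diameter up to 56 mm, above that a shank 24 mm in diameter with a dark band; grip it by the shank. Point on its axis half-way up (49 mm above its foot); z up its axis.
- jar_centre (a point): white jar with a red screw lid (fixed on), standing, 69 mm high, 54 mm in diameter; point on its axis half-way up (34.5 mm); z up its axis.
- stub_centre (a point): bright steel tube stub standing upright, 63 mm high, 26 mm in diameter; point on its axis half-way up (31.5 mm); z up its axis.
Mind the look-alikes: they are no part of the job. What is meant by the part that bears nut_centre is not blue or green, and is the smaller of those in its own colour.

How it is judged:
By the outcome, as a careful person would: the job done as asked, in the order asked, and still so for the second after the job is handed in, with the robot touching nothing.
It also fails if it takes over 144 s, if anything falls off the work surface, if the arm or the gripper's body presses on something with over 40 N, if the wrist force passes 120 N, or if a joint passes its speed limit or range.

## Working session

There is one attempt and no reset: what is moved stays moved. The work goes in short steps, Python scripts to look and compute and a tool call to move; the robot and the scene stay as the last step left them, time stands still between calls to the robot, and variables do not carry over. Pictures are saved under pics/ and viewed, and the job is handed in when it is done.

Besides the shell and the picture viewer there is one more tool, called after "Call:" as name([rows], argument=value, ...), one row to a line, values as JSON. drive_tool: Moves the arm, as the interface text tells. Its arguments: {"type":"object","properties":{"plan":{"type":"array","items":{"type":"array"}},"grip_force":{"type":"number"}},"required":["plan"]}

```bash
mkdir -p pics
cat > h.py <<'E'
import numpy as np,cv2
from workcell import monitor,eyes,job
def snap(n,f):
    p,d=eyes.camera(n); cv2.imwrite(f'pics/{f}.png',p[:,:,::-1]); np.savez(f'pics/{f}.npz',p=p,d=d); return p,d
def ext(n):
    c=eyes.camera_params(n)
    K=np.array([[c['fx'],0,c['cx']],[0,c['fy'],c['cy']],[0,0,1]]);return c,K
E
python3 - <<'E'
from h import *
print(monitor.get_obs())
for n in('side','top','wrist'):
    c=eyes.camera_params(n);print(n,c);snap(n,n+'0')
E
```

```text
{'time': 0.0, 'q': array([ 7.02438783e+01,  5.01235817e+00,  1.00351351e+01,  9.50983528e+01,
       -2.64920332e-03,  9.00001531e+01]), 'qd': array([ 0.02746819,  0.06944607,  0.05100495, -0.04975397,  0.02997989,
       -0.09413778]), 'joint_efforts': array([-3.00753141e-03, -5.20397723e+01,  4.64795494e+01,  1.66064186e-02,
       -1.05679114e-04, -1.11485843e-05]), 'ee_pos': array([0.18585818, 0.51744809, 0.25257707]), 'tcp_rot': array([-1.79924424e+02,  2.64940295e-03,  1.60243729e+02]), 'wrist_force': array([-0.28811503, -0.13791435, -0.31501029]), 'torque': array([-0.01187988, -0.00334421,  0.02348278]), 'opening': 0.08553394765529891}
side {'fx': 375.0161037194455, 'fy': 375.0161037194455, 'cx': 249.69509720658948, 'cy': 192.46988026817502, 'dist_coeffs': array([-0.04663177,  0.        ,  0.        ,  0.        ,  0.        ]), 'extrinsics': array([[-0.98656918, -0.16332035, -0.002779  ,  0.52750143],
       [-0.09167101,  0.56767809, -0.81813081,  0.08830764],
       [ 0.13519499, -0.80688788, -0.57502545,  0.93773316],
       [ 0.        ,  0.        ,  0.        ,  1.     
[... 306 characters left out ...]
 -0.0866954 ,  0.55397896],
       [ 0.08661866,  0.00773717, -0.9962115 ,  1.2368156 ],
       [ 0.        ,  0.        ,  0.        ,  1.        ]])}
wrist {'fx': 312.46698695333595, 'fy': 312.46698695333595, 'cx': 253.224642632145, 'cy': 193.07009888207918, 'dist_coeffs': array([-0.01720075,  0.        ,  0.        ,  0.        ,  0.        ]), 'mount': array([[-4.59402905e-04, -9.45003357e-01, -3.27060306e-01,
         8.41257480e-02],
       [ 9.99999893e-01, -4.50118107e-04, -1.04077849e-04,
         1.12750478e-03],
       [-4.88618491e-05, -3.27060319e-01,  9.45003463e-01,
        -1.20832497e-01],
       [ 0.00000000e+00,  0.00000000e+00,  0.00000000e+00,
         1.00000000e+00]])}
```

View pics/top0.png

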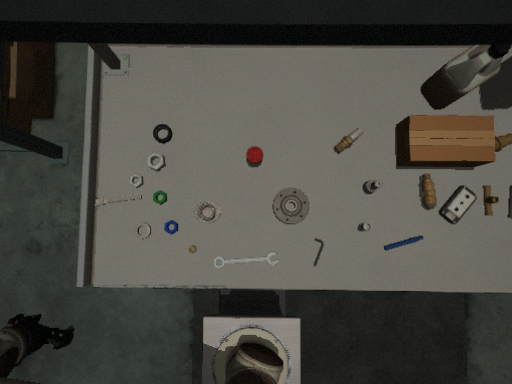

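View pics/side0.png

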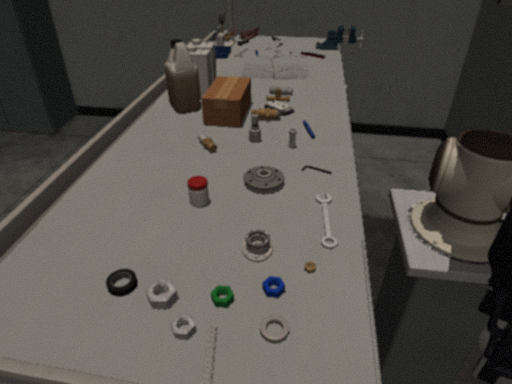

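View pics/wrist0.png

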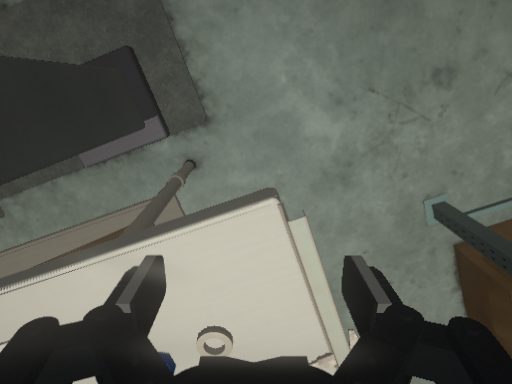

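```bash
cat >> h.py <<'E'
def pose(n):
    """world-from-camera R,t"""
    c=eyes.camera_params(n)
    if 'extrinsics' in c:
        T=np.linalg.inv(c['extrinsics']); return T
    o=monitor.get_obs(); return wristT(o)
def wristT(o):
    from scipy.spatial.transform import Rotation as Ro
    T=np.eye(4);T[:3,:3]=Ro.from_euler('xyz',o['tcp_rot'],degrees=True).as_matrix();T[:3,3]=o['ee_pos']
    return T@eyes.camera_params('wrist')['mount']
def ray(n,uv,z,T=None):
    c,K=ext(n); T=pose(n) if T is None else T
    u=cv2.undistortPoints(np.array(uv,float).reshape(-1,1,2),K,np.array(c['dist_coeffs']))[:,0]
    d=np.c_[u,np.ones(len(u))]@T[:3,:3].T
    return T[:3,3]+d*((z-T[2,3])/d[:,2])[:,None]
def proj(n,X,T=None):
    c,K=ext(n); T=pose(n) if T is None else T
    W=np.linalg.inv(T); 
    return cv2.projectPoints(np.array(X,float).reshape(-1,1,3),cv2.Rodrigues(W[:3,:3])[0],W[:3,3],K,np.array(c['dist_coeffs']))[0][:,0]
E
python3 - <<'E'
from h import *
for nm,uv,z in [('flange',(291,206),.035),('bearing',(208,212),.02),('ring',(144,231),.012),('nutS',(137,181),.02),('nutB',(157,161),.02),('arbor',(373,186),.098),('jar',(254.5,156),.069),('stub',(364,227),.063)]:
    print(nm,ray('top',[uv],z).round(4))
p=cv2.imread('pics/top0.png');cv2.imwrite('pics/topL.png',cv2.resize(p[110:270,80:240],(800,800*160//160),interpolation=cv2.INTER_CUBIC)[:600])
cv2.imwrite('pics/topR.png',cv2.resize(p[130:250,240:400],(800,600),interpolation=cv2.INTER_CUBIC))
E
```

```text
flange [[ 0.5143 -0.1277  0.035 ]]
bearing [[0.4923 0.1463 0.02  ]]
ring [[0.4274 0.3586 0.012 ]]
nutS [[0.5935 0.3856 0.02  ]]
nutB [[0.6618 0.321  0.02  ]]
arbor [[ 0.576  -0.3767  0.098 ]]
jar [[ 0.6729 -0.0063  0.069 ]]
stub [[ 0.4484 -0.3569  0.063 ]]
```

View pics/topL.png

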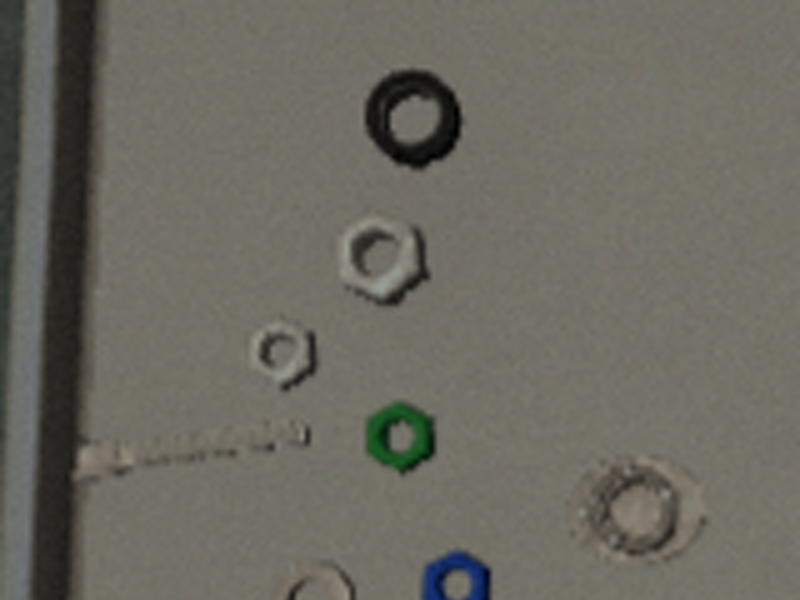

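View pics/topR.png

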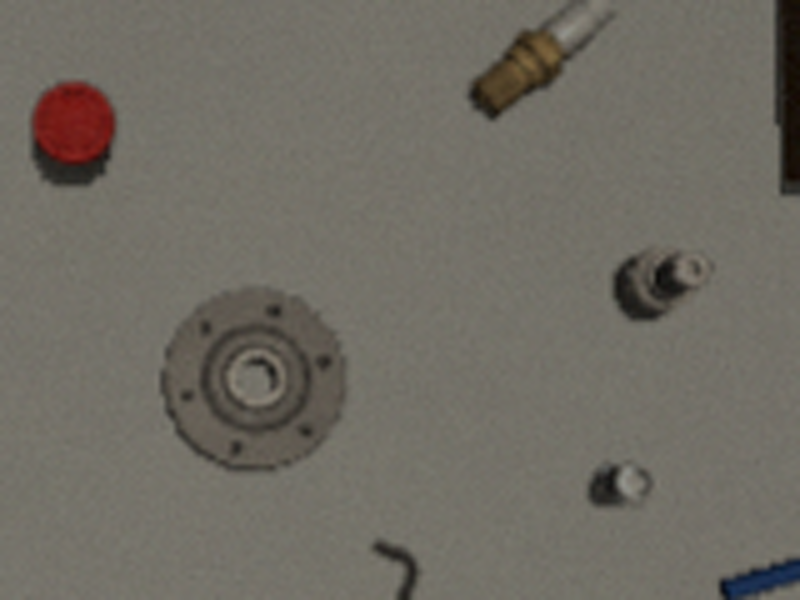

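Call:
drive_tool([
  [1,[0.036,-0.048,0.012],2.5],
  [1,[0.036,-0.048,0.012],2.5],
  [1,[0.036,-0.048,0.012],2.5],
  [1,[0.036,-0.048,0.012],2.5],
  [1,[0.036,-0.048,0.012],2.5],
  [1,[0.036,-0.048,0.012],2.5],
  [1,[0.036,-0.048,0.012],2.5],
  [1,[0.036,-0.048,0.012],2.3],
  [1,[0,0,0],0],
  [1,[0,0,0],0],
])

```text
time: 1.4
ee_pos: [0.4738, 0.1336, 0.3489]
tcp_rot: [180.0, -0.0, 180.0]
wrist_force: [-0.4, 0.8, -0.8]
opening: 0.0855
```

Run:
```python
from h import *
o=monitor.get_obs();print(o['time'],o['ee_pos'],o['tcp_rot'],o['q'])
T=wristT(o);np.save('pics/T1.npy',T);snap('wrist','w1')
for nm,x in dict(fl=(.514,-.128,.035),be=(.492,.146,.02),ri=(.427,.3586,.012),nu=(.5935,.3856,.02)).items(): print(nm,proj('wrist',x,T))
```

```text
1.4 [0.47377573 0.13363926 0.34893077] [ 1.79997021e+02 -4.66150118e-02  1.79978416e+02] [1.57440194e+01 4.44641666e-01 1.62619970e+01 1.05861407e+02
 1.55319291e-02 1.57655989e+01]
fl [[ 72.60973206 176.16430431]]
be [[261.01982537 158.67478577]]
ri [[409.7286294  112.93176789]]
nu [[412.13807914 221.72665397]]
```

View pics/w1.png

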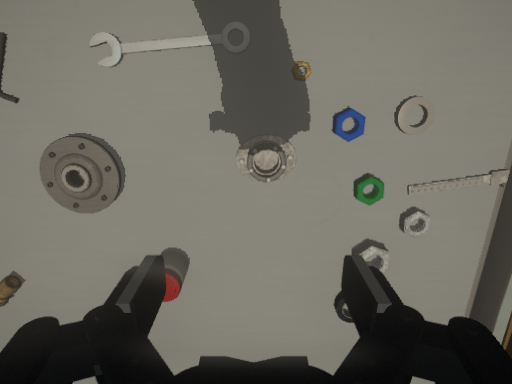

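Run:
```python
from h import *
p=cv2.imread('pics/w1.png')
a=cv2.resize(p[125:225,30:135],(400,380),interpolation=cv2.INTER_CUBIC)
b=cv2.resize(p[120:195,225:310],(400,353),interpolation=cv2.INTER_CUBIC)
c=cv2.resize(p[90:245,380:450],(250,554),interpolation=cv2.INTER_CUBIC)
b=cv2.convertScaleAbs(b,alpha=1.6)
out=np.zeros((600,660,3),np.uint8)
out[:296]=0
a=cv2.resize(a,(380,300));b=cv2.resize(b,(340,300))
out=np.zeros((600,660,3),np.uint8);out[:300,:380]=a;out[300:,:340]=b;out[:554,400:650]=c
cv2.imwrite('pics/z1.png',out)
```

```text
(no output)
```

View pics/z1.png

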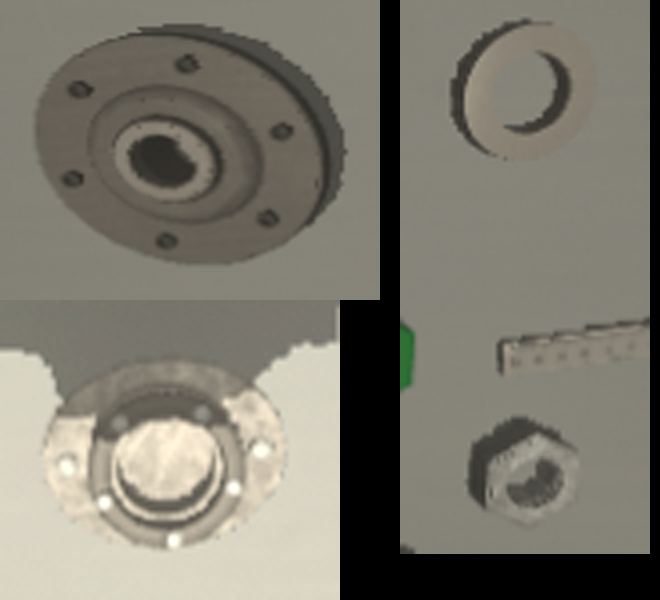

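```bash
cat >> h.py <<'E'
def cloud(n,f,T):
    z=np.load(f'pics/{f}.npz');d=z['d'].astype(float);c,K=ext(n)
    v,u=np.mgrid[0:384,0:512]
    w=cv2.undistortPoints(np.stack([u.ravel(),v.ravel()],1).astype(float).reshape(-1,1,2),K,np.array(c['dist_coeffs']))[:,0]
    P=np.c_[w,np.ones(len(w))]*d.ravel()[:,None]
    return (P@T[:3,:3].T+T[:3,3]).reshape(384,512,3),d>0
def near(P,ok,xy,r,z0,z1):
    m=ok&(np.hypot(P[...,0]-xy[0],P[...,1]-xy[1])<r)&(P[...,2]>z0)&(P[...,2]<z1)
    return P[m],m
def mec(Q): 
    c,r=cv2.minEnclosingCircle(Q[:,:2].astype(np.float32)*1000); return np.array(c).round(1),round(r,1),len(Q),Q[:,2].mean().round(4)
E
python3 - <<'E'
from h import *
T=np.load('pics/T1.npy');P,ok=cloud('wrist','w1',T)
def hist(xy,r):
    Q,_=near(P,ok,xy,r,-.01,.12);print(xy,np.histogram(Q[:,2],bins=np.arange(-.01,.06,.002)))
tab,_=near(P,ok,(.55,.0),.03,-.02,.02);print('table',tab[:,2].mean(),tab[:,2].std())
for xy,r in [((.514,-.128),.07),((.492,.146),.06),((.427,.3586),.04),((.5935,.3856),.035)]:hist(xy,r)
E
```

```text
table 0.0005522339132861652 0.000844982901061407
(0.514, -0.128) (array([   0,    0,    0,    1,  461,  909,   62,    9,   13,   10,   13,
         14,   44,   57,   64,  209, 1818, 1056,  274,  399,  482,   61,
        269,   50,    1,    0,    0,    0,    0,    0,    0,    0,    0,
          0]), array([-0.01 , -0.008, -0.006, -0.004, -0.002,  0.   ,  0.002,  0.004,
        0.006,  0.008,  0.01 ,  0.012,  0.014,  0.016,  0.018,  0.02 ,
        0.022,  0.024,  0.026,  0.028,  0.03 ,  0.032,  0.034,  0.036,
        0.038,  0.04 ,  0.042,  0.044,  0.046,  0.048,  0.05 ,  0.052,
        0.054,  0.056,  0.058]))
(0.492, 0.146) (array([   0,    0,    0,    5,  723, 1686,  121,   60,  874,  361,   35,
         47,   39,   22,    5,   11,   14,   49,   83,   23,   23,   84,
        354,  123,   27,    0,    0,    0,    0,    0,    0,    0,    0,
          0]), array([-0.01 , -0.008, -0.006, -0.004, -0.002,  0.   ,  0.002,  0.004,
        0.006,  0.008,  0.01 ,  0.012,  0.014,  0.016,  0.018,  0.02 ,
        0.022,  0.024,  0.026,  0.028,  0.03 ,  0.032,  0.034,  0.036,
        0.038,  0.04
[... 438 characters left out ...]
      0.022,  0.024,  0.026,  0.028,  0.03 ,  0.032,  0.034,  0.036,
        0.038,  0.04 ,  0.042,  0.044,  0.046,  0.048,  0.05 ,  0.052,
        0.054,  0.056,  0.058]))
(0.5935, 0.3856) (array([  0,   0,   0,   3, 278, 491,  43,  33,  31,  33,  31,  32,  41,
        49, 207, 154,   4,   0,   0,   0,   0,   0,   0,   0,   0,   0,
         0,   0,   0,   0,   0,   0,   0,   0]), array([-0.01 , -0.008, -0.006, -0.004, -0.002,  0.   ,  0.002,  0.004,
        0.006,  0.008,  0.01 ,  0.012,  0.014,  0.016,  0.018,  0.02 ,
        0.022,  0.024,  0.026,  0.028,  0.03 ,  0.032,  0.034,  0.036,
        0.038,  0.04 ,  0.042,  0.044,  0.046,  0.048,  0.05 ,  0.052,
        0.054,  0.056,  0.058]))
```

```bash
cat >> h.py <<'E'
from scipy.optimize import least_squares
def circ(n,m,z,T,R=None):
    """outer contour of mask -> rays onto plane z -> circle fit"""
    m=cv2.morphologyEx(m.astype(np.uint8),cv2.MORPH_CLOSE,np.ones((3,3)))
    cs,_=cv2.findContours(m,cv2.RETR_EXTERNAL,cv2.CHAIN_APPROX_NONE);c=max(cs,key=len)
    h=cv2.convexHull(c)[:,0]
    X=ray(n,h,z,T)[:,:2]
    f=lambda p:np.hypot(X[:,0]-p[0],X[:,1]-p[1])-p[2]
    s=least_squares(f,[*X.mean(0),.02],loss='soft_l1',f_scale=.0005)
    return (s.x*1000).round(1),(abs(s.fun).mean()*1000).round(2),len(h)
E
python3 - <<'E'
from h import *
T=np.load('pics/T1.npy');P,ok=cloud('wrist','w1',T)
for nm,xy,r,z0,z1,z in [('hub',(.514,-.128),.03,.0325,.04,.035),('disc',(.514,-.128),.07,.018,.05,.024),('bring',(.492,.146),.04,.03,.05,.038),('ring',(.427,.3586),.04,.0085,.03,.012),('nut',(.5935,.3856),.035,.014,.03,.02),('nutB',(.66,.321),.045,.014,.05,.025)]:
    Q,m=near(P,ok,xy,r,z0,z1);print(nm,circ('wrist',m,z,T),mec(Q),np.percentile(Q[:,2],95))
    if nm=='nut':
        X=ray('wrist',cv2.findContours(m.astype(np.uint8),0,1)[0][0][:,0],.02,T)[:,:2]; 
Q,m=near(P,ok,(.492,.146),.065,.0035,.05)
print('bearing base',cv2.minAreaRect((Q[:,:2]*1000).astype(np.float32)))
E
```

```text
hub (array([ 517.5, -124.9,   20.6]), np.float64(0.2), 20) (array([ 520.5, -125.3]), 23.3, 361, np.float64(0.0351)) 0.0366029967457952
disc (array([ 516.3, -123.9,   59.7]), np.float64(0.5), 36) (array([ 517.5, -125.8]), 60.1, 4683, np.float64(0.0258)) 0.03472371799566593
bring (array([493.8, 153.1,  28.1]), np.float64(0.12), 27) (array([495.1, 153.4]), 28.5, 611, np.float64(0.0352)) 0.037867014750779776
ring (array([430.7, 367.5,  27.3]), np.float64(0.29), 25) (array([431.1, 368.1]), 27.8, 797, np.float64(0.0121)) 0.0136306070572497
nut (array([596.6, 392.3,  23.2]), np.float64(0.67), 19) (array([597.7, 394.3]), 23.5, 455, np.float64(0.0191)) 0.021231752005834763
nutB (array([660.7, 324.8,  32.2]), np.float64(0.9), 13) (array([663.1, 329. ]), 31.6, 498, np.float64(0.0242)) 0.0279731564640294
bearing base ((494.38323974609375, 153.58612060546875), (70.33712768554688, 91.57476806640625), 3.9754083156585693)
```

Run:
```python
from h import *
T=pose('top');P,ok=cloud('top','top0',T)
for nm,xy,r,z0,z1,z in [('hub',(.514,-.128),.03,.0325,.05,.035),('disc',(.514,-.128),.07,.018,.05,.024),('bring',(.492,.15),.04,.03,.05,.038),('ring',(.427,.3636),.04,.0085,.03,.012),('nut',(.5935,.3906),.035,.014,.03,.02),('arbor',(.576,-.377),.04,.08,.12,.098),('arborbody',(.576,-.377),.05,.03,.06,.056),('jar',(.673,-.006),.04,.05,.09,.069),('stub',(.4484,-.357),.04,.04,.09,.063)]:
    Q,m=near(P,ok,xy,r,z0,z1)
    if len(Q)>8: print(nm,circ('top',m,z,T),mec(Q),np.percentile(Q[:,2],95).round(4))
```

```text
hub (array([ 516.4, -123.7,   25.6]), np.float64(0.81), 9) (array([ 514.7, -127.1]), 28.8, 64, np.float64(0.0355)) 0.039
disc (array([ 518. , -126.5,   59.2]), np.float64(0.3), 26) (array([ 517.9, -126.7]), 59.8, 947, np.float64(0.0256)) 0.0342
bring (array([494.8, 151.1,  27.7]), np.float64(0.35), 14) (array([495. , 151.7]), 28.2, 112, np.float64(0.0348)) 0.0391
ring (array([431.3, 365.9,  26.4]), np.float64(0.24), 12) (array([431.2, 365.9]), 26.8, 122, np.float64(0.0122)) 0.0161
nut (array([598.4, 390.9,  21.8]), np.float64(0.58), 13) (array([598.7, 392.3]), 22.3, 97, np.float64(0.0188)) 0.0231
arbor (array([ 584.7, -389.7,   13. ]), np.float64(0.88), 10) (array([ 584.9, -392.2]), 11.7, 58, np.float64(0.0949)) 0.1006
arborbody (array([ 582.9, -385.9,   20.6]), np.float64(0.58), 11) (array([ 585.3, -390.8]), 21.2, 92, np.float64(0.0458)) 0.0578
jar (array([679.4,  -4.5,  26.6]), np.float64(0.34), 16) (array([679.9,  -4.7]), 26.7, 221, np.float64(0.0682)) 0.0723
stub (array([ 453.3, -366.5,   13.1]), np.float64(0.37), 8) (array([ 453.1, -367.3]), 13.0, 60, np.float64(0.0584)) 0.0653
```

Run:
```python
from h import *
T=np.load('pics/T1.npy');d=np.load('pics/w1.npz')['d']
M=eyes.camera_params('wrist')['mount'];P,ok=cloud('wrist','w1',M)
m=ok&(P[...,2]<.1)&(P[...,2]>-.1)
for s in (-1,1):
    k=m&(P[...,1]*s>0)&(abs(P[...,0])<.03)
    Q=P[k];i=Q[:,2]>Q[:,2].max()-.006;print(Q[:,2].max(),Q[i].min(0),Q[i].max(0))
```

```text
0.009298521055089604 [-0.01090153 -0.04799543  0.00332291] [ 0.01093034 -0.04124424  0.00929852]
0.008788589391829776 [-0.01188718  0.04302631  0.00279116] [0.01132386 0.04972821 0.00878859]
```

Call:
drive_tool([
  [1,[-0.0086,0.0466,-0.0338],0],
  [1,[-0.0086,0.0466,-0.0338],0],
  [1,[-0.0086,0.0466,-0.0338],0],
  [1,[-0.0086,0.0466,-0.0338],0],
  [1,[-0.0086,0.0466,-0.0338],0],
  [0.82,[0,0,0],0],
  [0.82,[0,0,0],0],
])

```text
time: 2.33
ee_pos: [0.4299, 0.3672, 0.1807]
tcp_rot: [-180.0, 0.0, -179.8]
wrist_force: [0.3, -0.3, 1.0]
opening: 0.0702
```

```bash
cat >> h.py <<'E'
def look(f):
    o=monitor.get_obs();print(o['time'],o['ee_pos'].round(4),o['tcp_rot'].round(2),o['opening'].round(4))
    T=wristT(o);np.save(f'pics/{f}T.npy',T);snap('wrist',f);P,ok=cloud('wrist',f,T);return T,P,ok
E
python3 - <<'E'
from h import *
T,P,ok=look('w2')
Q,m=near(P,ok,(.431,.3675),.04,.008,.03);print(circ('wrist',m,.012,T),mec(Q))
E
```

```text
Traceback (most recent call last):
  File "h.py", line 49, in look
    o=monitor.get_obs();print(o['time'],o['ee_pos'].round(4),o['tcp_rot'].round(2),o['opening'].round(4))
                                                                                   ^^^^^^^^^^^^^^^^^^
AttributeError: 'float' object has no attribute 'round'
```

```bash
sed -i "s/,o\['opening'\].round(4))/,round(o['opening'],4))/" h.py
python3 - <<'E'
from h import *
T,P,ok=look('w2')
Q,m=near(P,ok,(.431,.3675),.04,.008,.03);print(circ('wrist',m,.012,T),mec(Q))
E
```

```text
2.325 [0.4299 0.3672 0.1807] [-179.99    0.   -179.82] 0.0702
(array([430.5, 368.8,  27. ]), np.float64(0.14), 30) (array([430.9, 368.7]), 27.1, 1600, np.float64(0.0123))
```

View pics/w2.png

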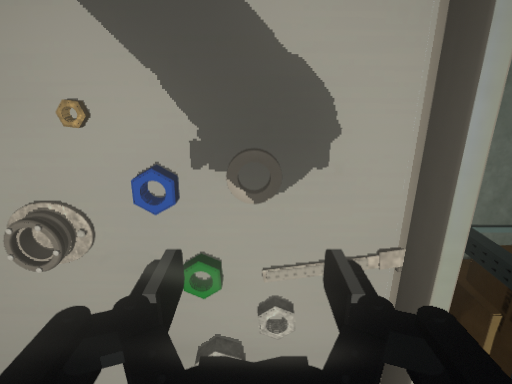

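Call:
drive_tool([
  [0.82,[-0.0005,0.0015,-0.05],0],
  [0.82,[0,0,-0.05],0],
  [0.82,[0,0,-0.04],0],
  [0.82,[0,0,-0.02],0],
  [0.82,[0,0,0],0],
  [0,[0,0,0],0],
  [0,[0,0,0],0],
  [0,[0,0,0],0],
], grip_force=40)

```text
time: 3.38
ee_pos: [0.4314, 0.3684, 0.0228]
tcp_rot: [179.9, 0.2, -180.0]
wrist_force: [-0.7, -4.0, 5.7]
opening: 0.0507
```

Call:
drive_tool([
  [0,[0,0,0],0],
  [0,[0,0,0],0],
])

```text
time: 3.62
ee_pos: [0.4314, 0.3684, 0.0228]
tcp_rot: [179.9, 0.2, -180.0]
wrist_force: [-0.8, -3.3, 6.9]
opening: 0.051
```

Run:
```python
from h import *
T,P,ok=look('w3')
```

```text
3.625 [0.4314 0.3684 0.0228] [ 1.7992e+02  1.5000e-01 -1.7998e+02] 0.051
```

View pics/w3.png

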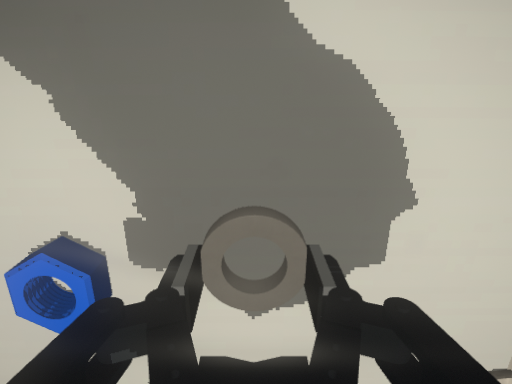

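Call:
drive_tool([
  [0,[0,0,0.01],0],
  [0,[0,0,0.03],0],
  [0,[0,0,0.06],0],
  [0,[0,0,0.03],0],
  [0,[0,0,0],0],
])

```text
time: 4.3
ee_pos: [0.4316, 0.3692, 0.1544]
tcp_rot: [179.8, 0.3, -180.0]
wrist_force: [0.1, 0.0, -1.0]
opening: 0.0501
```

```bash
cat >> h.py <<'E'
def tool(f):
    return cloud('wrist',f,eyes.camera_params('wrist')['mount'])
E
python3 - <<'E'
from h import *
T,P,ok=look('w4')
Pt,_=tool('w4')
m=ok&(abs(Pt[...,0])<.045)&(abs(Pt[...,1])<.026)&(Pt[...,2]>-.02)&(Pt[...,2]<.06)
Q=Pt[m];print(np.histogram(Q[:,2],bins=np.arange(-.02,.06,.004)))
E
```

```text
4.3 [0.4316 0.3692 0.1544] [ 179.76    0.27 -179.95] 0.0501
(array([ 282,  128,  118,  106,   97,   91,   79, 5457,  670,  607,  310,
          0,    0,    0,    0,    0,    0,    0,    0]), array([-0.02 , -0.016, -0.012, -0.008, -0.004,  0.   ,  0.004,  0.008,
        0.012,  0.016,  0.02 ,  0.024,  0.028,  0.032,  0.036,  0.04 ,
        0.044,  0.048,  0.052,  0.056]))
```

View pics/w4.png

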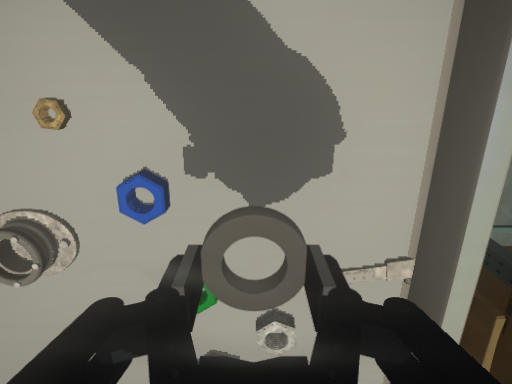

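Run:
```python
from h import *
M=eyes.camera_params('wrist')['mount']
Pt,ok=tool('w4')
m=ok&(np.hypot(Pt[...,0],Pt[...,1])<.035)&(Pt[...,2]>.006)&(Pt[...,2]<.013)
Q=Pt[m];A=np.c_[Q[:,:2],np.ones(len(Q))];k=np.linalg.lstsq(A,Q[:,2],rcond=None)[0]
print('plane',k, np.degrees(np.arctan(k[:2])))
m&=abs(Pt[...,1])<.0262
cs=cv2.findContours(m.astype(np.uint8),cv2.RETR_EXTERNAL,cv2.CHAIN_APPROX_NONE)[0];c=max(cs,key=len)[:,0]
X=ray('wrist',c,k[2],M)[:,:2];X=X[abs(X[:,1])<.022]
s=least_squares(lambda p:np.hypot(X[:,0]-p[0],X[:,1]-p[1])-p[2],[0,0,.027],loss='soft_l1',f_scale=.0005);print(s.x*1000,abs(s.fun).mean())
```

```text
plane [-0.00291503  0.0026642   0.01063214] [-0.16701857  0.1526473 ]
[ 1.58390755  1.43272705 26.78199753] 0.00016445173559018845
```

Call:
drive_tool([
  [0,[0.0096,-0.055,0.003],0],
  [0,[0.0096,-0.055,0.003],0],
  [0,[0.0096,-0.055,0.003],0],
  [0,[0.0096,-0.055,0.003],0],
  [0,[0.0096,-0.055,0.003],0],
  [0,[0.0096,-0.055,0.003],0],
  [0,[0.0096,-0.055,0.003],0],
  [0,[0.0096,-0.055,0.003],0],
  [0,[0.0096,-0.055,0],0],
  [0,[0,0,0],0],
])

```text
time: 5.6
ee_pos: [0.5163, -0.13, 0.1726]
tcp_rot: [180.0, -0.1, 179.8]
wrist_force: [-0.1, 0.1, -1.2]
opening: 0.0505
```

Call:
drive_tool([
  [0,[0,0,0],0],
  [0,[0,0,0],0],
])

```text
time: 5.85
ee_pos: [0.5166, -0.1257, 0.1739]
tcp_rot: [180.0, -0.0, -179.9]
wrist_force: [-0.3, -0.0, -0.5]
opening: 0.0508
```

Run:
```python
from h import *
T,P,ok=look('w5')
for z0,z1,z,r in [(.0325,.045,.035,.03),(.018,.045,.024,.07)]:
    Q,m=near(P,ok,(.5175,-.125),r,z0,z1);print(circ('wrist',m,z,T),mec(Q))
```

```text
5.85 [ 0.5166 -0.1257  0.1739] [ 1.7998e+02 -4.0000e-02 -1.7988e+02] 0.0508
(array([ 517.4, -125.8,   20.2]), np.float64(0.1), 31) (array([ 517.7, -125.6]), 20.5, 908, np.float64(0.035))
(array([ 516.9, -125.8,   59.1]), np.float64(0.09), 42) (array([ 518.1, -125.9]), 60.1, 10298, np.float64(0.0259))
```

View pics/w5.png

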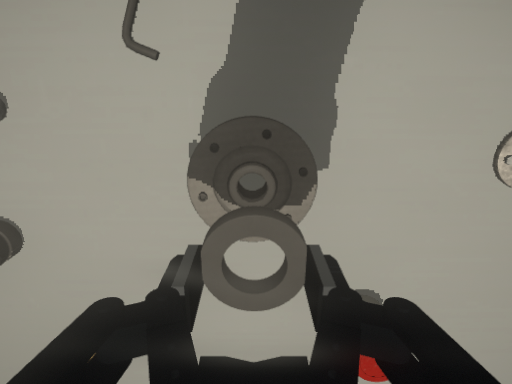

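Call:
drive_tool([
  [0,[0.0024,-0.0015,-0.04],0],
  [0,[0,0,-0.035],0],
  [0,[0,0,-0.02],0],
  [0,[0,0,-0.01],0],
  [0,[0,0,0],0],
  [0,[0,0,0],0],
])

```text
time: 6.65
ee_pos: [0.5198, -0.1283, 0.0704]
tcp_rot: [-180.0, 0.1, -179.9]
wrist_force: [0.2, 0.3, -0.3]
opening: 0.0509
```

Run:
```python
from h import *
T,P,ok=look('w6')
```

```text
6.65 [ 0.5198 -0.1283  0.0704] [-1.7998e+02  9.0000e-02 -1.7993e+02] 0.0509
```

View pics/w6.png

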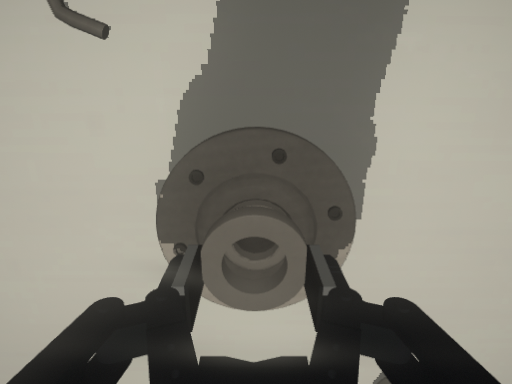

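```bash
cat >> h.py <<'E'
def cfit(X,r,fix=False):
    if fix: s=least_squares(lambda p:np.hypot(X[:,0]-p[0],X[:,1]-p[1])-r,X.mean(0),loss='soft_l1',f_scale=.0005);return (s.x*1000).round(2),round(abs(s.fun).mean()*1000,2),len(X)
    s=least_squares(lambda p:np.hypot(X[:,0]-p[0],X[:,1]-p[1])-p[2],[*X.mean(0),r],loss='soft_l1',f_scale=.0005);return (s.x*1000).round(2),round(abs(s.fun).mean()*1000,2),len(X)
def contour(m):
    return max(cv2.findContours(m.astype(np.uint8),cv2.RETR_EXTERNAL,cv2.CHAIN_APPROX_NONE)[0],key=len)[:,0]
E
python3 - <<'E'
from h import *
T=np.load('pics/w6T.npy');P,ok=cloud('wrist','w6',T)
Q,m=near(P,ok,(.5174,-.1258),.066,.016,.031)
Qz=Q[np.hypot(Q[:,0]-.5174,Q[:,1]+.1258)>.045];z=np.median(Qz[:,2]);print('plate z',z)
c=contour(m);c=c[c[:,1]<235];X=ray('wrist',c,z,T)[:,:2];X=X[np.hypot(X[:,0]-.5174,X[:,1]+.1258)>.05]
print('disc',cfit(X,.06),cfit(X,.06,True))
# bolt holes skip; ring
M=eyes.camera_params('wrist')['mount'];Pt,_=tool('w6')
m=ok&(np.hypot(Pt[...,0],Pt[...,1])<.035)&(Pt[...,2]>.006)&(Pt[...,2]<.014)&(abs(Pt[...,1])<.0262)
zr=np.median(P[m][:,2]);print('ring top z',zr)
c=contour(m);X=ray('wrist',c,zr,T)[:,:2];o=T
Xt=X-monitor.get_obs()['ee_pos'][:2];X=X[abs(Xt[:,1])<.022]
print('ring',cfit(X,.027),cfit(X,.027,True))
E
```

```text
plate z 0.023221189224551367
disc (array([ 516.14, -125.9 ,   58.67]), np.float64(0.17), 300) (array([ 517.75, -125.91]), np.float64(0.56), 300)
ring top z 0.059718949142200536
ring (array([ 518.03, -126.8 ,   26.99]), np.float64(0.19), 199) (array([ 518.03, -126.79]), np.float64(0.19), 199)
```

Call:
drive_tool([
  [0,[-0.0006,0.001,-0.006],0],
  [0,[0,0,-0.004],0],
  [0,[0,0,-0.002],0],
  [0,[0,0,0],0],
  [0,[0,0,0],0],
])

```text
time: 7.32
ee_pos: [0.5184, -0.1273, 0.0578]
tcp_rot: [180.0, -0.0, -180.0]
wrist_force: [-2.8, 1.1, 5.7]
opening: 0.0507
```

Call:
drive_tool([
  [0.8,[0,0,0],0],
  [0.8,[0,0,0],0],
  [0.8,[0,0,0.02],0],
  [0.8,[0,0,0.05],0],
  [1,[0,0,0.05],0],
  [1,[0,0,0],0],
  [1,[0,0,0],0],
])

```text
time: 8.2
ee_pos: [0.5186, -0.1274, 0.1767]
tcp_rot: [180.0, -0.0, -180.0]
wrist_force: [0.3, -0.6, -0.1]
opening: 0.0857
```

Run:
```python
from h import *
T,P,ok=look('w7')
Q,m=near(P,ok,(.5174,-.126),.035,.04,.06);print('ring',circ('wrist',m,.047,T),mec(Q))
A=np.c_[Q[:,:2],np.ones(len(Q))];k=np.linalg.lstsq(A,Q[:,2],rcond=None)[0];print(np.degrees(k[:2]))
Q,m=near(P,ok,(.5174,-.126),.07,.018,.06);print('disc',circ('wrist',m,.0235,T))
```

```text
8.2 [ 0.5186 -0.1274  0.1767] [ 1.8000e+02 -2.0000e-02 -1.7996e+02] 0.0857
ring (array([ 517.2, -125.8,   27.2]), np.float64(0.26), 35) (array([ 517.9, -125.8]), 27.2, 2170, np.float64(0.047))
[ 0.33780526 -0.01216014]
disc (array([ 517.2, -125.8,   59.3]), np.float64(0.08), 56)
```

View pics/w7.png

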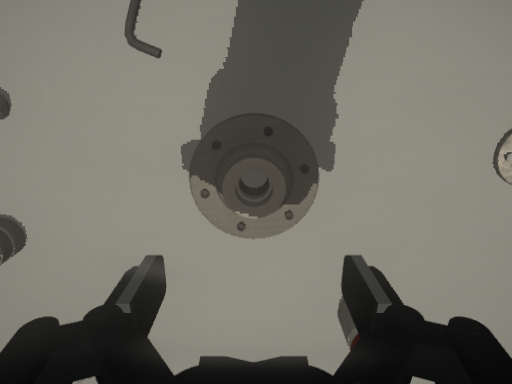

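Call:
drive_tool([
  [1,[0.0085,0.0577,0],0],
  [1,[0.0085,0.0577,0],0],
  [1,[0.0085,0.0577,0],0],
  [1,[0.0085,0.0577,0],0],
  [1,[0.0085,0.0577,0],0],
  [1,[0.0085,0.0577,0],0],
  [1,[0.0085,0.0577,0],0],
  [1,[0.0085,0.0577,0],0],
  [1,[0.0085,0.0577,0],0],
  [1,[0,0,0],0],
])

```text
time: 9.5
ee_pos: [0.594, 0.3954, 0.1726]
tcp_rot: [-179.9, -0.3, -179.7]
wrist_force: [0.6, -0.4, -1.1]
opening: 0.0853
```

Call:
drive_tool([
  [0.75,[0,0,0],0],
  [0.75,[0,0,0],0],
])

```text
time: 9.75
ee_pos: [0.5951, 0.3907, 0.1773]
tcp_rot: [-180.0, -0.0, 180.0]
wrist_force: [-0.1, 0.5, 1.8]
opening: 0.0641
```

```bash
cat >> h.py <<'E'
def hexfit(X,ap):
    """contour pts -> hexagon with across-flats ap; returns cx,cy mm, angle (deg) of a flat normal mod 60"""
    c0=X.mean(0);best=None
    for a0 in np.radians(np.arange(0,60,10)):
        def f(p):
            d=X-p[:2];return np.max([d@[np.cos(p[2]+k*np.pi/3),np.sin(p[2]+k*np.pi/3)] for k in range(6)],0)-ap/2
        s=least_squares(f,[*c0,a0],x_scale=[.001,.001,.05],loss='soft_l1',f_scale=.0005)
        if best is None or s.cost<best.cost:best=s
    return (best.x[:2]*1000).round(1),np.degrees(best.x[2])%60,abs(best.fun).mean()*1000
E
python3 - <<'E'
from h import *
T,P,ok=look('w8')
Q,m=near(P,ok,(.5966,.3925),.035,.014,.03);z=np.percentile(Q[:,2],80);print(z)
m2=near(P,ok,(.5966,.3925),.035,.0175,.03)[1]
X=ray('wrist',cv2.convexHull(contour(m2))[:,0],.02,T)[:,:2]
print(hexfit(X,.041),circ('wrist',m2,.02,T))
c=contour(m2);X=ray('wrist',c,.02,T)[:,:2];print(hexfit(X,.041))
E
```

```text
9.75 [0.5951 0.3907 0.1773] [-1.7998e+02 -2.0000e-02  1.7998e+02] 0.0641
0.020722612083361402
(array([598.4, 394.8]), np.float64(34.88849506032733), np.float64(0.16828231581691977)) (array([598.4, 394.9,  22.4]), np.float64(0.73), 17)
(array([598.4, 394.8]), np.float64(35.8387679834692), np.float64(0.43532828276416824))
```

View pics/w8.png

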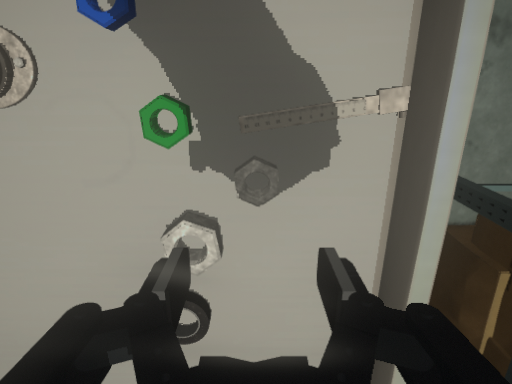

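Call:
drive_tool([
  [0.75,[0.003,0.0025,-0.04],5],
  [0.75,[0,0,-0.05],0],
  [0.75,[0,0,-0.04],0],
  [0.75,[0,0,-0.018],0],
  [0.75,[0,0,0],0],
  [0.75,[0,0,0],0],
])

```text
time: 10.55
ee_pos: [0.5991, 0.3948, 0.0318]
tcp_rot: [179.9, 0.2, -175.0]
wrist_force: [1.0, -0.1, 0.4]
opening: 0.0638
```

Run:
```python
from h import *
T,P,ok=look('w9')
m2=near(P,ok,(.5984,.3948),.03,.0165,.03)[1]
X=ray('wrist',cv2.convexHull(contour(m2))[:,0],.02,T)[:,:2]
print(hexfit(X,.041))
```

```text
10.55 [0.5991 0.3948 0.0318] [ 1.7992e+02  1.6000e-01 -1.7498e+02] 0.0638
(array([597.1, 394.6]), np.float64(36.48472161919386), np.float64(0.1808653691809008))
```

View pics/w9.png

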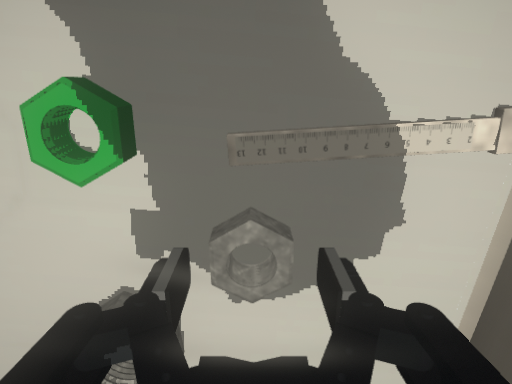

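Call:
drive_tool([
  [0.75,[-0.0015,-0.001,-0.003],1],
  [0.75,[0,0,0],0],
  [0,[0,0,0],0],
  [0,[0,0,0],0],
  [0,[0,0,0],0],
  [0,[0,0,0],0],
  [0,[0,0,0.02],0],
  [0,[0,0,0.06],0],
  [0,[0,0,0.06],0],
  [0,[0,0,0],0],
])

```text
time: 11.85
ee_pos: [0.5982, 0.3945, 0.174]
tcp_rot: [179.7, 0.5, -174.0]
wrist_force: [0.6, -0.5, -1.4]
opening: 0.0404
```

Run:
```python
from h import *
T,P,ok=look('w10')
Pt,_=tool('w10')
m=ok&(np.hypot(Pt[...,0],Pt[...,1])<.03)&(Pt[...,2]>-.01)&(Pt[...,2]<.02)&(abs(Pt[...,1])<.019)
Q=Pt[m];print(np.histogram(Q[:,2],bins=np.arange(-.01,.022,.002)))
```

```text
11.85 [0.5982 0.3945 0.174 ] [ 179.74    0.51 -173.96] 0.0404
(array([   0,    1,    1,    0,    3,    1,    2,  440, 2936,  407,  274,
        273,  244,  225,  239]), array([-0.01 , -0.008, -0.006, -0.004, -0.002,  0.   ,  0.002,  0.004,
        0.006,  0.008,  0.01 ,  0.012,  0.014,  0.016,  0.018,  0.02 ]))
```

View pics/w10.png

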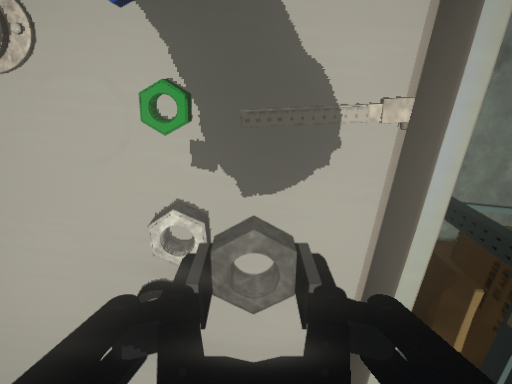

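Call:
drive_tool([
  [0,[-0.0088,-0.058,0],-1],
  [0,[-0.0088,-0.058,0],-1],
  [0,[-0.0088,-0.058,0],-1],
  [0,[-0.0088,-0.058,0],-1],
  [0,[-0.0088,-0.058,0],-1],
  [0,[-0.0088,-0.058,0],-1],
  [0,[-0.0088,-0.058,0],0],
  [0,[-0.0088,-0.058,0],0],
  [0,[-0.0088,-0.058,0],0],
  [0,[0,0,0],0],
])

```text
time: 13.15
ee_pos: [0.5159, -0.1319, 0.165]
tcp_rot: [-180.0, -0.1, 179.8]
wrist_force: [-0.2, 0.4, -1.5]
opening: 0.0402
```

Call:
drive_tool([
  [0,[0,0,-0.03],0],
  [0,[0,0,-0.03],0],
  [0,[0,0,-0.01],0],
  [0,[0,0,0],0],
  [0,[0,0,0],0],
])

```text
time: 13.78
ee_pos: [0.5179, -0.1284, 0.0974]
tcp_rot: [-180.0, 0.1, -179.9]
wrist_force: [-0.7, -0.9, -0.7]
opening: 0.04
```

```bash
cat > nutm.py <<'E'
from h import *
import sys
f=sys.argv[1]
T,P,ok=look(f)
Pt,_=tool(f)
m=ok&(np.hypot(Pt[...,0],Pt[...,1])<.03)&(Pt[...,2]>.003)&(Pt[...,2]<.0105)&(abs(Pt[...,1])<.024)
zt=np.median(P[m][:,2]);c=cv2.convexHull(contour(m))[:,0];X=ray('wrist',c,zt,T)[:,:2];print('nut',zt,hexfit(X,.041))
Q=P[m];A=np.c_[Q[:,:2],np.ones(len(Q))];print('tilt',np.degrees(np.linalg.lstsq(A,Q[:,2],rcond=None)[0][:2]))
Q,m=near(P,ok,(.5174,-.126),.066,.016,.031)
c=contour(m);X=ray('wrist',c,.0235,T)[:,:2];X=X[np.hypot(X[:,0]-.5174,X[:,1]+.1258)>.052]
print('disc',cfit(X,.06),cfit(X,.0593,True))
E
python3 nutm.py w11
```

```text
13.775 [ 0.5179 -0.1284  0.0974] [-1.7998e+02  7.0000e-02 -1.7993e+02] 0.04
nut 0.09069639618498143 (array([ 518.6, -127.8]), np.float64(30.600697585172256), np.float64(1.8283150440440332))
tilt [0.35283095 0.04411731]
disc (array([ 516.27, -125.85,   58.72]), np.float64(0.32), 350) (array([ 516.88, -125.86]), np.float64(0.53), 350)
```

View pics/w11.png

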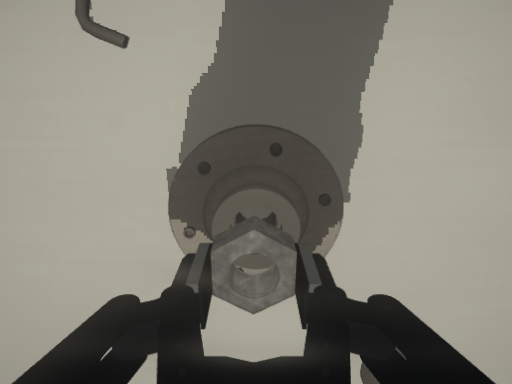

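Run:
```python
from h import *
for f in('w10','w11'):
    M=eyes.camera_params('wrist')['mount'];Pt,ok=tool(f)
    m=ok&(np.hypot(Pt[...,0],Pt[...,1])<.03)&(Pt[...,2]>.003)&(Pt[...,2]<.0095)&(abs(Pt[...,1]-.0012)<.019)
    zt=np.median(Pt[m][:,2]);X=ray('wrist',contour(m),zt,M)[:,:2];X=X[abs(X[:,1]-.0012)<.017]
    print(f,zt,hexfit(X,.041),X.min(0),X.max(0))
```

```text
w10 0.006743983261449316 (array([-0.7,  1.1]), np.float64(30.16480335634036), np.float64(0.3393247668023261)) [-0.02381416 -0.01569811] [0.02249001 0.01796688]
w11 0.006641318143968719 (array([-0.7,  1.1]), np.float64(30.058694312484516), np.float64(0.30867536004618784)) [-0.0237276  -0.01578934] [0.02303418 0.01795324]
```

Call:
drive_tool([
  [0,[-0.0013,0.0015,-0.01],0],
  [0,[0,0,-0.007],0],
  [0,[0,0,-0.004],0],
  [0,[0,0,-0.0015],0],
  [0,[0,0,0],0],
  [0,[0,0,0],0],
])

```text
time: 14.58
ee_pos: [0.5162, -0.1271, 0.0739]
tcp_rot: [-180.0, 0.0, -180.0]
wrist_force: [0.5, 0.5, -0.9]
opening: 0.0407
```

Call:
drive_tool([
  [0,[0.0005,0.0002,-0.001],0],
  [0,[0,0,0],0],
])

```text
time: 14.82
ee_pos: [0.5165, -0.1271, 0.0736]
tcp_rot: [-180.0, 0.0, -180.0]
wrist_force: [-3.4, 0.4, 6.1]
opening: 0.0407
```

Contact. Release and check.

Call:
drive_tool([
  [0.7,[0,0,0],0],
  [0.7,[0,0,0],0],
  [0.7,[0,0,0.02],0],
  [0.7,[0,0,0.05],0],
  [1,[0,0,0.04],0],
  [1,[0,0,0],0],
  [1,[0,0,0],0],
])

```text
time: 15.7
ee_pos: [0.5165, -0.1268, 0.182]
tcp_rot: [180.0, -0.0, -180.0]
wrist_force: [-0.2, -0.8, 0.5]
opening: 0.0854
```

Run:
```python
from h import *
T,P,ok=look('w12')
Q,m=near(P,ok,(.5174,-.126),.03,.0635,.08)
X=ray('wrist',cv2.convexHull(contour(m))[:,0],.067,T)[:,:2];print('nut',hexfit(X,.041),mec(Q))
A=np.c_[Q[:,:2],np.ones(len(Q))];print('tilt',np.degrees(np.linalg.lstsq(A,Q[:,2],rcond=None)[0][:2]))
Q,m=near(P,ok,(.5174,-.126),.035,.04,.1);print('ring',circ('wrist',m,.047,T))
Q,m=near(P,ok,(.5174,-.126),.07,.018,.1);print('disc',circ('wrist',m,.0235,T))
```

```text
15.7 [ 0.5165 -0.1268  0.182 ] [ 1.7999e+02 -3.0000e-02 -1.7995e+02] 0.0854
nut (array([ 518.1, -125.8]), np.float64(29.283581003653907), np.float64(0.1556162696632083)) (array([ 518.8, -125.9]), 23.5, 1544, np.float64(0.0669))
tilt [0.25025313 0.24879133]
ring (array([ 519.1, -125.7,   28.4]), np.float64(1.0), 31)
disc (array([ 517.2, -125.8,   59.4]), np.float64(0.1), 52)
```

View pics/w12.png

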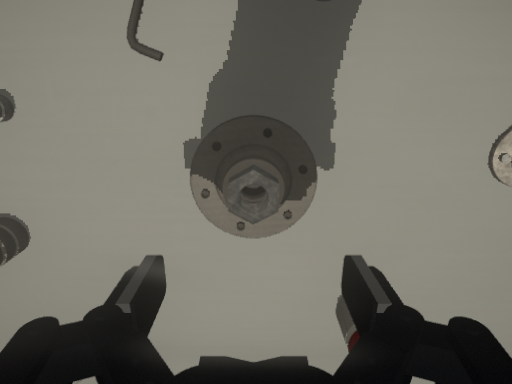

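Call:
drive_tool([
  [1,[0.0134,-0.052,0.008],0],
  [1,[0.0134,-0.052,0.008],0],
  [1,[0.0134,-0.052,0.008],0],
  [1,[0.0134,-0.052,0],0],
  [1,[0.0134,-0.052,0],0],
  [0.6,[0,0,0],0],
  [0.6,[0,0,0],0],
  [0.6,[0,0,0],0],
])

```text
time: 16.75
ee_pos: [0.5836, -0.3857, 0.2071]
tcp_rot: [180.0, 0.0, -179.9]
wrist_force: [0.0, -0.1, 1.2]
opening: 0.0509
```

Run:
```python
from h import *
T=np.load('pics/w12T.npy');P,ok=cloud('wrist','w12',T)
Q,m=near(P,ok,(.5174,-.126),.03,.043,.051)
X=ray('wrist',contour(m),.047,T)[:,:2];r=np.hypot(*(X-[.5174,-.1258]).T);X=X[(r>.025)&(X[:,0]<.52)];print('ring front arc',cfit(X,.027,True))
T,P,ok=look('w13')
for z0,z1,z,r in [(.092,.11,.098,.03),(.05,.062,.056,.04)]:
    Q,m=near(P,ok,(.584,-.388),r,z0,z1);print(circ('wrist',m,z,T),mec(Q))
```

```text
ring front arc (array([ 517.73, -125.84]), np.float64(0.33), 93)
16.75 [ 0.5836 -0.3857  0.2071] [ 179.99    0.   -179.89] 0.0509
(array([ 584. , -390.4,   11.9]), np.float64(0.18), 19) (array([ 585.3, -390.6]), 12.1, 604, np.float64(0.0974))
(array([ 584.2, -390.1,   14.6]), np.float64(0.17), 12) (array([ 585. , -390.3]), 14.5, 243, np.float64(0.0562))
```

View pics/w13.png

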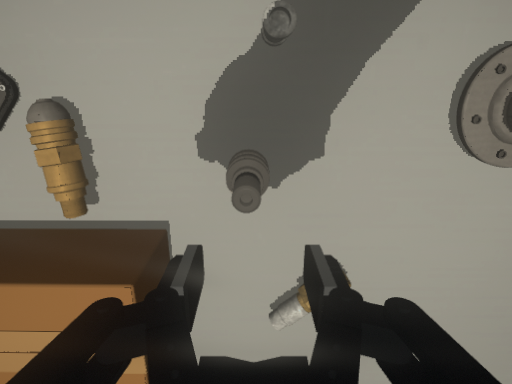

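Run:
```python
from h import *
T=np.load('pics/w13T.npy');P,ok=cloud('wrist','w13',T)
m=ok&(P[...,2]>.03)&(P[...,2]<.19)&(P[...,1]<-.42)&(P[...,0]>.5);Q=P[m];print(len(Q),Q.min(0),Q.max(0),np.percentile(Q,[1,99],axis=0))
```

```text
18116 [ 0.51405292 -0.65678953  0.03000217] [ 0.76807883 -0.48271682  0.11269631] [[ 0.5224836  -0.63263911  0.03084544]
 [ 0.76046291 -0.4839054   0.11161939]]
```

Call:
drive_tool([
  [0.6,[0.0004,-0.0058,-0.02],0],
  [0.6,[0,0,-0.05],0],
  [0.6,[0,0,-0.04],0],
  [0.6,[0,0,-0.017],0],
  [0.6,[0,0,0],0],
  [0,[0,0,0],0],
  [0,[0,0,0],0],
  [0,[0,0,0],0],
  [0,[0,0,0],0],
], grip_force=80)

```text
time: 17.92
ee_pos: [0.5849, -0.3929, 0.0823]
tcp_rot: [-179.9, 0.2, -179.9]
wrist_force: [0.5, 2.4, 6.4]
opening: 0.0218
```

Run:
```python
from h import *
T,P,ok=look('w14');print(monitor.get_obs()['wrist_force'])
```

```text
17.925 [ 0.5849 -0.3929  0.0823] [-1.7992e+02  1.7000e-01 -1.7994e+02] 0.0218
[-1.05349835  2.17725956  7.39006389]
```

View pics/w14.png

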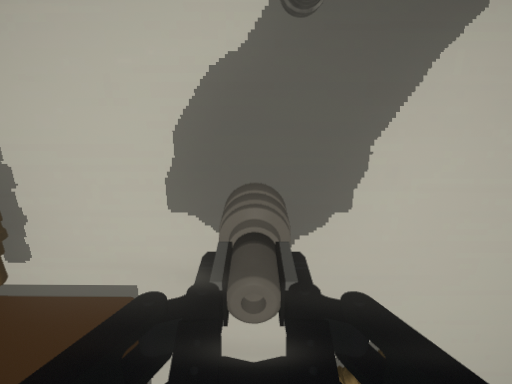

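Call:
drive_tool([
  [0,[0,0,0.02],0],
  [0,[0,0,0.05],0],
  [0,[0,0.0,0.05],0],
  [0,[-0.0112,0.058,0],0],
  [0,[-0.0112,0.058,0],0],
  [0,[-0.0112,0.058,0],0],
  [0,[-0.0112,0.058,0],0],
  [0,[-0.0112,0.058,0],0],
  [0,[-0.0112,0.058,0],0],
  [0,[-0.0112,0.058,0],0],
])

```text
time: 19.23
ee_pos: [0.505, 0.0149, 0.201]
tcp_rot: [-180.0, 0.1, -180.0]
wrist_force: [0.4, 0.2, -4.3]
opening: 0.0218
```

Call:
drive_tool([
  [0,[0,0,0],0],
  [0,[0,0,0],0],
  [0,[0,0,0],0],
])

```text
time: 19.6
ee_pos: [0.5058, 0.0124, 0.2001]
tcp_rot: [-180.0, 0.0, 180.0]
wrist_force: [0.1, -0.6, -5.0]
opening: 0.0217
```

Run:
```python
from h import *
T,P,ok=look('w15');print(monitor.get_obs()['wrist_force'])
Q,m=near(P,ok,(.494,.153),.04,.030,.05);print('bring',circ('wrist',m,.038,T),mec(Q),np.percentile(Q[:,2],90))
Q,m=near(P,ok,(.494,.153),.062,.004,.05);print(cv2.minAreaRect((Q[:,:2]*1000).astype(np.float32)))
Q,m=near(P,ok,(.5174,-.126),.07,.018,.1);print('disc',circ('wrist',m,.0235,T))
```

```text
19.6 [0.5058 0.0124 0.2001] [-1.7999e+02  1.0000e-02  1.7997e+02] 0.0217
[ 0.90362187 -0.96077389 -4.87722069]
bring (array([493.4, 150. ,  28.5]), np.float64(0.36), 31) (array([494.7, 152.7]), 29.1, 1507, np.float64(0.0348)) 0.03682333621750137
((490.6315002441406, 150.66217041015625), (68.53175354003906, 87.94428253173828), 32.88146209716797)
disc (array([ 516.5, -124.4,   59.4]), np.float64(0.24), 54)
```

View pics/w15.png

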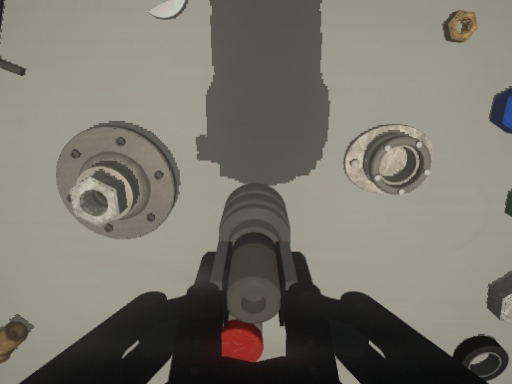

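Run:
```python
from h import *
for f,t in(('w15','w15T'),('w1','T1')):
    T=np.load(f'pics/{t}.npy');P,ok=cloud('wrist',f,T)
    Q,_=near(P,ok,(.494,.153),.035,.02,.05);h=np.histogram(Q[:,2],bins=np.arange(.02,.045,.001));print(h[0])
    for z0,z in((.0335,.036),(.0345,.037)):
        Q,m=near(P,ok,(.494,.153),.035,z0,.05);print(f,circ('wrist',m,z,T),mec(Q))
    Q,m=near(P,ok,(.5174,-.126),.07,.018,.03);print('disc',circ('wrist',m,.0235,T))
```

```text
[ 20  40  34  27  27  78 149  62  22  52  57  43  78 175 398 449 175  95
  33   4   0   0   0   0]
w15 (array([494. , 151.6,  28.4]), np.float64(0.24), 26) (array([494.4, 152.7]), 28.9, 1253, np.float64(0.0354))
w15 (array([494.1, 151.5,  27.7]), np.float64(0.36), 26) (array([494.4, 152.4]), 28.5, 978, np.float64(0.0358))
disc (array([ 516.5, -124.4,   59.4]), np.float64(0.24), 54)
[  7   4   7   7   4  45  42  41  11  12  14   9  22  62 160 194  81  42
  21   6   0   0   0   0]
w1 (array([494.6, 153.3,  27.9]), np.float64(0.15), 26) (array([495. , 153.4]), 28.3, 540, np.float64(0.0355))
w1 (array([494.5, 153.1,  27.6]), np.float64(0.16), 22) (array([494.9, 153.3]), 28.0, 430, np.float64(0.0359))
disc (array([ 516.5, -124.2,   59.8]), np.float64(0.5), 36)
```

Call:
drive_tool([
  [0,[0.0009,0,-0.04],0],
  [0,[0,0,-0.04],0],
  [0,[0,0,-0.02],0],
  [0,[0,0,-0.01],0],
  [0,[0,0,-0.005],0],
  [0,[0,0,0],0],
  [0,[0,0,0],0],
])

```text
time: 20.52
ee_pos: [0.507, 0.0133, 0.0857]
tcp_rot: [180.0, 0.1, -180.0]
wrist_force: [-0.8, -0.4, -5.3]
opening: 0.0221
```

Call:
drive_tool([
  [0,[0,-0.0005,-0.002],0],
  [0,[0,0,-0.001],0],
  [0,[0,0,0],0],
])

```text
time: 20.9
ee_pos: [0.5067, 0.0128, 0.0823]
tcp_rot: [-180.0, 0.0, -180.0]
wrist_force: [-0.6, -0.3, -0.9]
opening: 0.0217
```

Call:
drive_tool([
  [0,[0,0,-0.0005],0],
  [0.3,[0,0,0],0],
  [0.6,[0,0,0],0],
  [0.6,[0,0,0],0],
  [0.6,[0,0,0.03],0],
  [0.6,[0,0,0.05],0],
  [1,[0,0,0.04],0],
  [1,[0,0,0],0],
  [1,[0,0,0],0],
])

```text
time: 22.02
ee_pos: [0.5064, 0.0128, 0.2006]
tcp_rot: [-180.0, -0.0, -180.0]
wrist_force: [-0.2, 0.1, -0.8]
opening: 0.0851
```

Run:
```python
from h import *
T,P,ok=look('w16')
for z0,z1,z,r in [(.092,.11,.098,.03),(.05,.062,.056,.04)]:
    Q,m=near(P,ok,(.506,.0135),r,z0,z1);print('arbor',circ('wrist',m,z,T),mec(Q))
Q,m=near(P,ok,(.494,.153),.035,.0335,.05);print('bring',circ('wrist',m,.0355,T))
Q,m=near(P,ok,(.5174,-.126),.07,.018,.03);print('disc',circ('wrist',m,.0235,T))
Q,m=near(P,ok,(.679,-.004),.04,.055,.08);print('jar',len(Q),mec(Q),circ('wrist',m,.069,T))
```

```text
22.025 [0.5064 0.0128 0.2006] [-1.8000e+02 -3.0000e-02 -1.7996e+02] 0.0851
arbor (array([505.7,  14.7,  12. ]), np.float64(0.16), 26) (array([506.8,  14.8]), 12.0, 638, np.float64(0.0975))
arbor (array([505.8,  14.9,  14.5]), np.float64(0.18), 16) (array([506.6,  14.9]), 14.4, 260, np.float64(0.0562))
bring (array([494.4, 151.8,  28.3]), np.float64(0.21), 26)
disc (array([ 516.5, -124.4,   59.5]), np.float64(0.28), 54)
jar 1777 (array([678.8,  -3.7]), 26.9, 1777, np.float64(0.0673)) (array([671.8,  -3.2,  28.6]), np.float64(1.15), 24)
```

View pics/w16.png

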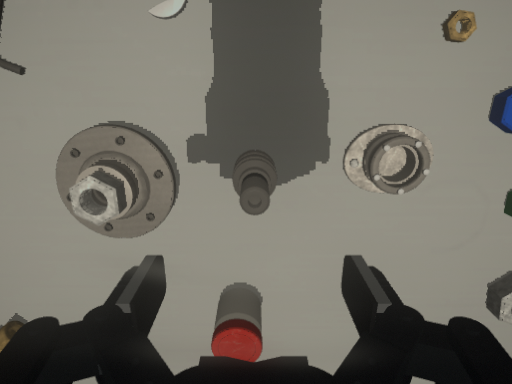

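Call:
drive_tool([
  [1,[0.0567,-0.0058,0],0],
  [1,[0.0567,-0.0058,0],0],
  [1,[0.0567,-0.0058,0],0],
  [1,[0,0,0],0],
  [1,[0,0,0],0],
  [1,[0,0,0],0],
], grip_force=50)

```text
time: 22.82
ee_pos: [0.6757, -0.0044, 0.2022]
tcp_rot: [-180.0, 0.0, -179.9]
wrist_force: [-0.0, 0.0, -0.3]
opening: 0.0852
```

Run:
```python
from h import *
T,P,ok=look('w17')
Q,m=near(P,ok,(.679,-.004),.04,.0645,.08);print('jar',len(Q),mec(Q),circ('wrist',m,.069,T))
```

```text
22.825 [ 0.6757 -0.0044  0.2022] [-1.8000e+02  5.0000e-02 -1.7995e+02] 0.0852
jar 2848 (array([680.3,  -3.3]), 26.9, 2848, np.float64(0.0688)) (array([679.5,  -3.5,  26.6]), np.float64(0.13), 34)
```

View pics/w17.png

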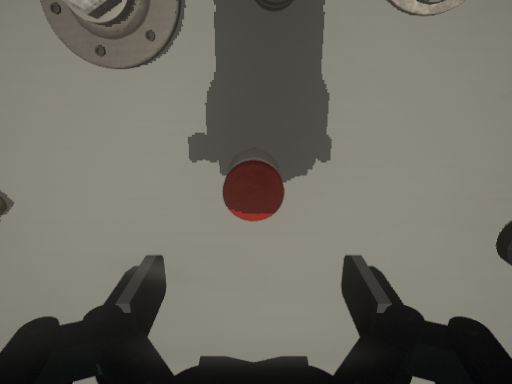

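Call:
drive_tool([
  [1,[0.0038,-0.0003,-0.03],0],
  [1,[0,0,-0.05],0],
  [1,[0,0,-0.05],0],
  [1,[0,0,-0.027],0],
  [1,[0,0,0],0],
  [0,[0,0,0],0],
  [0,[0,0,0],0],
  [0,[0,0,0],0],
  [0,[0,0,0],0],
])

```text
time: 24.0
ee_pos: [0.6815, -0.0049, 0.0471]
tcp_rot: [-180.0, 0.2, -180.0]
wrist_force: [-2.1, 0.0, 6.7]
opening: 0.0522
```

Run:
```python
from h import *
T,P,ok=look('w18');print(monitor.get_obs()['wrist_force'])
```

```text
24.0 [ 0.6815 -0.0049  0.0471] [-179.99    0.21 -179.96] 0.0522
[-2.08556746  0.00805501  6.5462835 ]
```

View pics/w18.png

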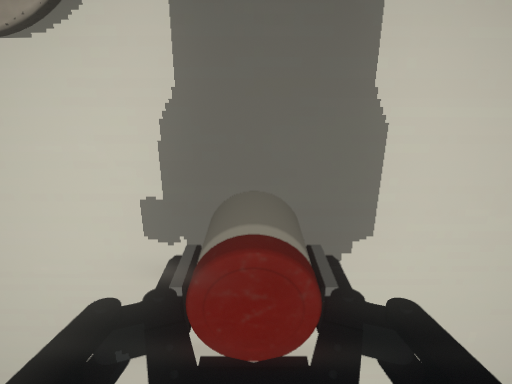

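Call:
drive_tool([
  [0,[0,0,0.03],0],
  [0,[0,0,0.05],0],
  [0,[-0.021,0.0413,0.02],0],
  [0,[-0.021,0.0413,0],0],
  [0,[-0.021,0.0413,0],0],
  [0,[-0.021,0.0413,0],0],
  [0,[0,0,0],0],
  [0,[0,0,0],0],
  [0,[0,0,0],0],
])

```text
time: 25.18
ee_pos: [0.597, 0.1595, 0.1447]
tcp_rot: [180.0, 0.0, 180.0]
wrist_force: [-0.5, -0.4, -1.5]
opening: 0.0524
```

Run:
```python
from h import *
T,P,ok=look('w19');M=eyes.camera_params('wrist')['mount'];Pt,_=tool('w19')
p=cv2.imread('pics/w19.png');hs=cv2.cvtColor(p,cv2.COLOR_BGR2HSV)
m=ok&(np.hypot(Pt[...,0],Pt[...,1])<.04)&(Pt[...,2]<0)&(Pt[...,2]>-.05)&(hs[...,1]>120)
zt=np.percentile(Pt[m][:,2],30);print(np.histogram(Pt[m][:,2],bins=np.arange(-.05,.001,.004)))
m&=Pt[...,2]<zt+.003
X=ray('wrist',cv2.convexHull(contour(m))[:,0],zt,M)[:,:2];print(zt,cfit(X,.027),cfit(X[abs(X[:,1])<.02],.027))
Q,m=near(P,ok,(.494,.153),.035,.0335,.05);print('bring',circ('wrist',m,.0355,T))
Q,m=near(P,ok,(.494,.153),.062,.005,.05);print(cv2.minAreaRect((Q[:,:2]*1000).astype(np.float32)))
```

```text
25.175 [0.597  0.1595 0.1447] [1.8000e+02 4.0000e-02 1.7998e+02] 0.0524
(array([   0,    0,    0,    0,    0,    0, 3414, 8895,  552,  487,   45,
          0]), array([-0.05 , -0.046, -0.042, -0.038, -0.034, -0.03 , -0.026, -0.022,
       -0.018, -0.014, -0.01 , -0.006, -0.002]))
-0.021896903902687014 (array([ 3.09,  1.05, 26.41]), np.float64(0.22), 42) (array([ 3.  ,  1.12, 26.69]), np.float64(0.16), 18)
bring (array([494.9, 153.3,  28. ]), np.float64(0.13), 42)
((494.8409423828125, 153.13690185546875), (91.53929138183594, 72.01388549804688), 88.00584411621094)
```

View pics/w19.png

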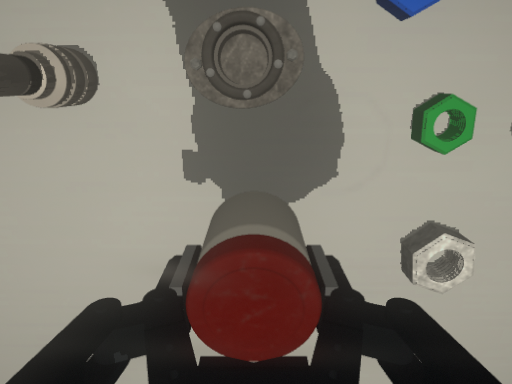

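Call:
drive_tool([
  [0,[0.0006,0.0007,-0.04],0],
  [0,[0,0,-0.035],0],
  [0,[0,0,-0.014],0],
  [0,[0,0,-0.006],0],
  [0,[0,0,0],0],
  [0,[0,0,0],0],
])

```text
time: 25.98
ee_pos: [0.5977, 0.1612, 0.0507]
tcp_rot: [180.0, 0.1, -180.0]
wrist_force: [0.2, -0.8, -0.1]
opening: 0.0521
```

Call:
drive_tool([
  [0,[0,-0.001,-0.003],0],
  [0,[0,0,-0.001],0],
  [0,[0,0,0],0],
])

```text
time: 26.35
ee_pos: [0.5977, 0.1602, 0.0471]
tcp_rot: [180.0, 0.1, -180.0]
wrist_force: [-1.5, 0.9, 8.2]
opening: 0.0524
```

Call:
drive_tool([
  [1,[0,0,0],0],
  [1,[0,0,0],0],
  [1,[0,0,0.02],0],
  [1,[0,0,0.05],0],
  [1,[0,0,0.06],0],
  [1,[0,0,0.02],0],
  [1,[0,0,0],0],
  [1,[0,0,0],0],
])

```text
time: 27.35
ee_pos: [0.5967, 0.1599, 0.1943]
tcp_rot: [-180.0, -0.1, -180.0]
wrist_force: [0.8, 0.3, -1.1]
opening: 0.0854
```

Run:
```python
from h import *
T,P,ok=look('w20')
Q,m=near(P,ok,(.595,.161),.04,.0645,.08);print('jar',len(Q),mec(Q),circ('wrist',m,.069,T))
Q,m=near(P,ok,(.494,.153),.035,.0335,.05);print('bring',circ('wrist',m,.0355,T))
```

```text
27.35 [0.5967 0.1599 0.1943] [-1.7998e+02 -7.0000e-02 -1.7996e+02] 0.0854
jar 3054 (array([596.7, 161.6]), 26.9, 3054, np.float64(0.0688)) (array([595.8, 161.6,  26.6]), np.float64(0.14), 36)
bring (array([494.7, 153.3,  28.1]), np.float64(0.11), 32)
```

View pics/w20.png

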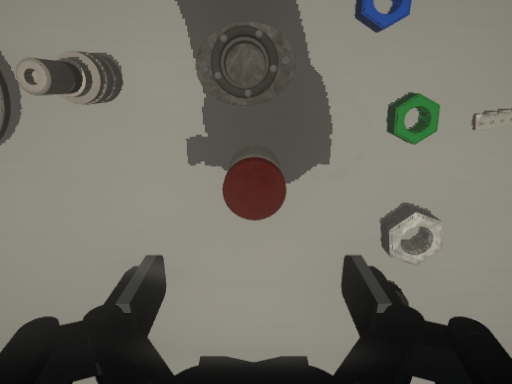

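Call:
drive_tool([
  [1,[-0.016,-0.0584,0],0],
  [1,[-0.016,-0.0584,0],0],
  [1,[-0.016,-0.0584,0],0],
  [1,[-0.016,-0.0584,0],0],
  [1,[-0.016,-0.0584,0],0],
  [1,[-0.016,-0.0584,0],0],
  [1,[-0.016,-0.0584,0],0],
  [1,[-0.016,-0.0584,0],0],
  [1,[-0.016,-0.0584,0],0],
  [0.6,[0,0,0],0],
])

```text
time: 28.65
ee_pos: [0.4509, -0.3686, 0.1932]
tcp_rot: [179.9, -0.1, 179.8]
wrist_force: [0.0, 0.3, -0.3]
opening: 0.0697
```

Call:
drive_tool([
  [0.6,[0,0,0],0],
  [0.6,[0,0,0],0],
  [0.6,[0,0,0],0],
])

```text
time: 29.02
ee_pos: [0.4535, -0.3645, 0.1954]
tcp_rot: [-180.0, 0.0, -179.9]
wrist_force: [0.0, 0.2, -0.5]
opening: 0.0514
```

Run:
```python
from h import *
T,P,ok=look('w21')
Q,m=near(P,ok,(.453,-.366),.03,.057,.08);print('stub',len(Q),mec(Q),circ('wrist',m,.063,T))
```

```text
29.025 [ 0.4535 -0.3645  0.1954] [-1.8000e+02  1.0000e-02 -1.7986e+02] 0.0514
stub 481 (array([ 452.4, -365. ]), 13.2, 481, np.float64(0.0622)) (array([ 451.4, -364.9,   13.2]), np.float64(0.21), 22)
```

View pics/w21.png

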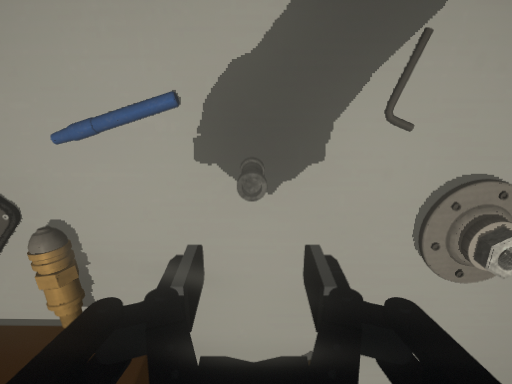

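Call:
drive_tool([
  [0.6,[-0.002,-0.0015,-0.03],0],
  [0.6,[0,0,-0.05],0],
  [0.6,[0,0,-0.05],0],
  [0.6,[0,0,-0.02],0],
  [0.6,[0,0,0],0],
  [0,[0,0,0],0],
  [0,[0,0,0],0],
  [0,[0,0,0],0],
  [0,[0,0,0],0],
])

```text
time: 30.2
ee_pos: [0.4518, -0.3675, 0.0471]
tcp_rot: [-179.9, 0.1, -179.9]
wrist_force: [0.2, 1.4, 6.7]
opening: 0.0246
```

Run:
```python
from h import *
T,P,ok=look('w22');print(monitor.get_obs()['wrist_force'])
```

```text
30.2 [ 0.4518 -0.3675  0.0471] [-1.7992e+02  1.4000e-01 -1.7995e+02] 0.0246
[0.1843677  1.32036396 7.13765682]
```

View pics/w22.png

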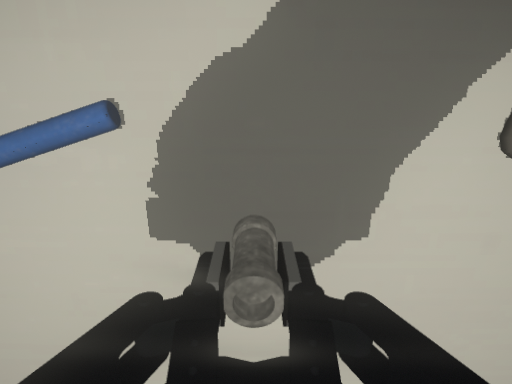

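Call:
drive_tool([
  [0,[0,0,0.03],0],
  [0,[0,0,0.06],0],
  [0,[0,0,0.06],0],
  [0,[0.0125,0.0552,0],0],
  [0,[0.0125,0.0552,0],0],
  [0,[0.0125,0.0552,0],0],
  [0,[0.0125,0.0552,0],0],
  [0,[0.0125,0.0552,0],0],
  [0,[0.0125,0.0552,0],0],
  [0,[0.0125,0.0552,0],0],
])

```text
time: 31.5
ee_pos: [0.5388, 0.0212, 0.196]
tcp_rot: [-180.0, 0.1, -180.0]
wrist_force: [0.7, 0.3, 0.2]
opening: 0.0245
```

Call:
drive_tool([
  [0,[0.0125,0.0552,0],0],
  [0,[0.0125,0.0552,0],0],
  [0,[0.0125,0.0552,0],0],
  [0,[0.0125,0.0552,0],0],
  [0,[0,0,-0.02],0],
  [0,[0,0,-0.02],0],
  [0,[0,0,0],0],
  [0,[0,0,0],0],
])

```text
time: 32.5
ee_pos: [0.5888, 0.2401, 0.1565]
tcp_rot: [180.0, 0.1, -180.0]
wrist_force: [-0.2, -0.5, -0.8]
opening: 0.0243
```

Run:
```python
from h import *
T,P,ok=look('w23');M=eyes.camera_params('wrist')['mount'];Pt,_=tool('w23')
m=ok&(np.hypot(Pt[...,0],Pt[...,1])<.025)&(Pt[...,2]<-.01)&(Pt[...,2]>-.025)&(abs(Pt[...,1])<.015)
zt=np.median(Pt[m][:,2]);X=ray('wrist',cv2.convexHull(contour(m))[:,0],zt,M)[:,:2];print(zt,cfit(X,.013))
Q,m=near(P,ok,(.595,.161),.04,.0645,.08);print('jar',len(Q),mec(Q),circ('wrist',m,.069,T))
```

```text
32.5 [0.5888 0.2401 0.1565] [ 1.7997e+02  6.0000e-02 -1.7997e+02] 0.0243
-0.01522039071846372 (array([-0.44,  0.03, 18.7 ]), np.float64(1.26), 14)
jar 3892 (array([596.2, 161.7]), 26.9, 3892, np.float64(0.0687)) (array([595. , 162.6,  26.7]), np.float64(0.23), 38)
```

View pics/w23.png

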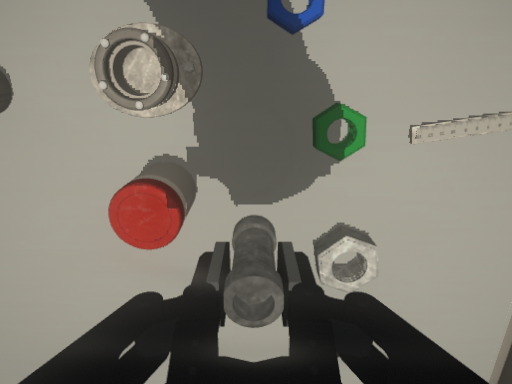

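Call:
drive_tool([
  [0,[0.001,0,-0.04],0],
  [0,[0,0,-0.04],0],
  [0,[0,0,-0.015],0],
  [0,[0,0,-0.008],0],
  [0,[0,0,-0.003],0],
  [0,[0,0,0],0],
  [0,[0,0,0],0],
])

```text
time: 33.42
ee_pos: [0.5899, 0.2403, 0.0503]
tcp_rot: [180.0, 0.1, -180.0]
wrist_force: [0.5, -0.0, -1.4]
opening: 0.0246
```

Call:
drive_tool([
  [0,[0,0,-0.002],0],
  [0,[0,0,-0.0015],0],
  [0,[0,0,0],0],
])

```text
time: 33.8
ee_pos: [0.5898, 0.2403, 0.0471]
tcp_rot: [180.0, 0.1, -180.0]
wrist_force: [-2.8, -0.6, 7.3]
opening: 0.0241
```

Call:
drive_tool([
  [0.2,[0,0,0],0],
  [0.45,[0,0,0],0],
  [0.45,[0,0,0],0],
  [0.45,[0,0,0.03],0],
  [0.45,[0,0,0.06],0],
  [0.45,[0,0,0.06],0],
  [1,[0,-0.05,0.03],0],
  [1,[0,-0.03,0.02],0],
  [1,[0,0,0],0],
  [1,[0,0,0],0],
])

```text
time: 35.05
ee_pos: [0.5895, 0.1604, 0.245]
tcp_rot: [180.0, -0.0, -180.0]
wrist_force: [0.1, -0.4, -0.7]
opening: 0.0852
```

Run:
```python
from h import *
T,P,ok=look('w24')
Q,m=near(P,ok,(.595,.161),.04,.0645,.08);print('jar',len(Q),mec(Q),circ('wrist',m,.069,T))
Q,m=near(P,ok,(.589,.241),.03,.058,.08);print('stub',len(Q),mec(Q),circ('wrist',m,.063,T))
Q,m=near(P,ok,(.494,.153),.035,.0335,.05);print('bring',circ('wrist',m,.0355,T))
for z0,z in((.092,.098),):
    Q,m=near(P,ok,(.506,.0135),.03,z0,.11);print('arbor',circ('wrist',m,z,T),mec(Q))
```

```text
35.05 [0.5895 0.1604 0.245 ] [ 1.8000e+02 -5.0000e-02 -1.7997e+02] 0.0852
jar 2177 (array([596.9, 161.8]), 27.1, 2177, np.float64(0.0688)) (array([596. , 161.7,  26.6]), np.float64(0.11), 36)
stub 349 (array([590.2, 242. ]), 13.2, 349, np.float64(0.0622)) (array([589.8, 241.2,  13.2]), np.float64(0.23), 19)
bring (array([494.8, 153.4,  28. ]), np.float64(0.14), 32)
arbor (array([506.6,  16.9,  12.4]), np.float64(0.41), 19) (array([506.6,  15. ]), 12.2, 655, np.float64(0.0971))
```

View pics/w24.png

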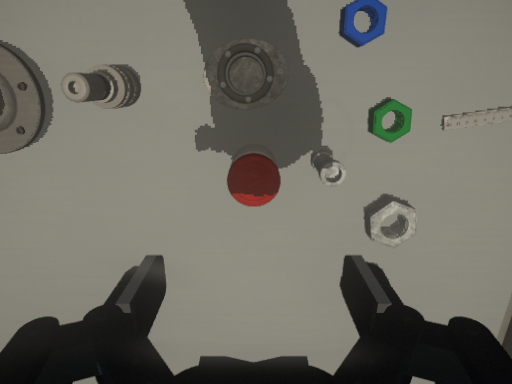

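Run:
```python
from h import *
snap('top','top1');snap('side','side1')
for n,f in(('top','top1'),('side','side1')):
  T=pose(n);P,ok=cloud(n,f,T)
  for nm,xy,r,z0,z1,z in [('disc',(.517,-.126),.07,.018,.03,.0235),('nut',(.517,-.126),.03,.0625,.08,.067),('bring',(.494,.152),.035,.0325,.05,.0355),('arbor',(.506,.0135),.03,.088,.12,.098),('jar',(.595,.161),.04,.062,.09,.069),('stub',(.589,.241),.03,.056,.09,.063)]:
    Q,m=near(P,ok,xy,r,z0,z1)
    if len(Q)>8: print(n,nm,circ(n,m,z,T),mec(Q))
    else: print(n,nm,len(Q))
```

```text
top disc (array([ 518. , -126.4,   59.3]), np.float64(0.27), 24) (array([ 518.3, -126.6]), 59.9, 747, np.float64(0.0239))
top nut (array([ 518.7, -126.6,   21.9]), np.float64(0.82), 11) (array([ 519. , -126.9]), 22.7, 92, np.float64(0.0672))
top bring (array([496.7, 148.2,  24.8]), np.float64(0.69), 9) (array([498.3, 144.5]), 25.0, 47, np.float64(0.0352))
top arbor (array([507.3,  13.7,  11.3]), np.float64(0.2), 9) (array([507.4,  13.7]), 11.6, 45, np.float64(0.0965))
top jar (array([593.7, 155.7,  22.7]), np.float64(2.06), 11) (array([594.8, 155.3]), 26.0, 113, np.float64(0.0683))
top stub 0
side disc (array([ 514., -120.,   60.]), np.float64(0.71), 19) (array([ 514.4, -123.5]), 60.4, 441, np.float64(0.0237))
side nut (array([ 515.7, -121.2,   22.3]), np.float64(1.08), 10) (array([ 516.2, -123.3]), 22.6, 87, np.float64(0.0659))
side bring (array([491.6, 155.9,  28.2]), np.float64(0.42), 18) (array([491.8, 155.2]), 29.1, 161, np.float64(0.0346))
side arbor (array([502.8,  24.1,  15. ]), np.float64(1.16), 10) (array([504. ,  16.5]), 12.4, 65, np.float64(0.0947))
side jar (array([592.8, 167. ,  28.1]), np.float64(0.88), 16) (array([593.9, 162.8]), 27.2, 316, np.float64(0.0674))
side stub (array([586.1, 246.1,  13.9]), np.float64(0.63), 10) (array([587.7, 242.6]), 13.3, 85, np.float64(0.0603))
```

View pics/side1.png

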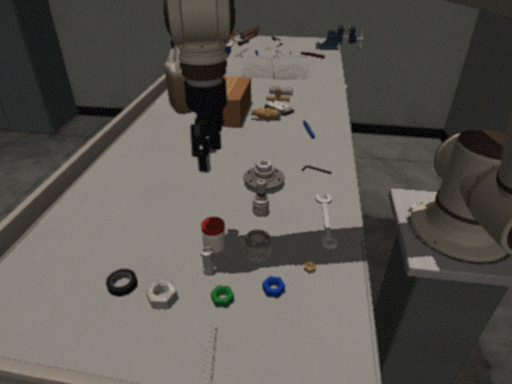

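Call:
drive_tool([
  [1,[-0.035,0.035,0.005],0],
  [1,[-0.035,0.035,0.005],0],
  [1,[-0.035,0.035,0.005],0],
  [1,[-0.035,0.035,0.005],0],
  [1,[-0.035,0.035,0.005],0],
  [1,[-0.035,0.035,0.005],0],
  [1,[-0.035,0.035,0.005],0],
  [1,[-0.035,0.035,0],0],
  [1,[-0.03,0.035,0],0],
  [1,[0,0,0],0],
])

```text
time: 36.45
ee_pos: [0.2769, 0.4772, 0.2796]
tcp_rot: [-179.9, -0.1, -179.7]
wrist_force: [-0.2, -0.6, -0.3]
opening: 0.0855
```

Run:
```python
from h import *
snap('top','top2')
n,f='top','top2'
T=pose(n);P,ok=cloud(n,f,T)
R={}
for nm,xy,r,z0,z1,z in [('disc',(.517,-.126),.07,.018,.03,.0235),('ring',(.517,-.126),.04,.043,.052,.047),('nut',(.517,-.126),.03,.0625,.08,.067),('bring',(.494,.152),.035,.0325,.05,.0355),('arbor',(.506,.0135),.03,.088,.12,.098),('jar',(.595,.161),.04,.062,.09,.069),('stub',(.589,.241),.03,.056,.09,.063)]:
    Q,m=near(P,ok,xy,r,z0,z1)
    if len(Q)>8: R[nm]=circ(n,m,z,T)[0];print(n,nm,R[nm],mec(Q))
F,B,J,S,A=[R[k][:2] for k in('disc','bring','jar','stub','arbor')]
y=(B-F)/np.linalg.norm(B-F);x=np.array([y[1],-y[0]])
print(np.linalg.norm(B-F),'A-mid',A-(F+B)/2,'J',(J-B)@x,(J-B)@y,'S',(S-J)@x,(S-J)@y)
```

```text
top disc [ 517.8 -126.5   59.3] (array([ 517.8, -127. ]), 59.9, 728, np.float64(0.0235))
top ring [ 518.5 -126.7   26.4] (array([ 518.2, -126.7]), 26.7, 57, np.float64(0.0476))
top nut [ 519.  -126.4   22.1] (array([ 519. , -127.2]), 22.6, 100, np.float64(0.0664))
top bring [495.5 151.6  27.4] (array([495.2, 151.7]), 28.0, 85, np.float64(0.0356))
top arbor [507.3  13.7  11.3] (array([507.5,  13.7]), 11.6, 44, np.float64(0.097))
top jar [596.4 160.1  26.3] (array([596.7, 160.4]), 26.7, 216, np.float64(0.0684))
top stub [590.1 239.3  12.8] (array([590.3, 240.3]), 13.2, 33, np.float64(0.0622))
278.9926522329934 A-mid [0.65 1.15] J 101.25657351150554 0.4078243605676933 S 0.05064649512062819 79.45015692201328
```

View pics/top2.png

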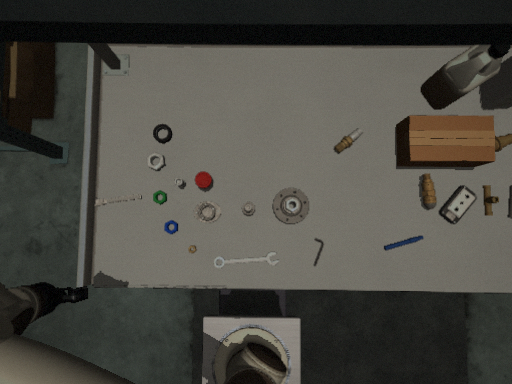

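All parts sit within about 1.3 mm of where they should be, on both cameras. I'm handing the job in.

```bash
python3 -c "
from workcell import job
print(job.job_done())"
```

```text
the job is handed in; nothing more can be done
None
```

The hub kit is laid out as asked and handed in. It was done in the order asked, and the robot's clock read about 36.5 s of the 144 s allowed. The look-alike nuts, the brass nut and the black ring stayed where they were.

My last checks used the wrist camera and an unobstructed top view:

| Part | Should be | Measured |
|---|---|---|
| Spacer ring | flat, centred on the hub | within about 0.7 mm of centre; tilt about 0.3° |
| Steel nut | flat, centred on the ring | 0.4–0.8 mm from the ring's centre, up to about 1.2 mm from the flange's; tilt under 0.3° |
| Arbor | midway between flange and bearing | about 1.3 mm off the midpoint |
| Jar | 100 mm behind the bearing | 101–101.5 mm, 0.4 mm sideways |
| Tube stub | 80 mm left of the jar, in line | 79.5–80 mm, in line to within 0.3 mm |

- **Camera disagreement:** the wrist and top views differ by up to about 2 mm, within the stated calibration. The side view disagrees more, because it sees the parts at a slant and its fits are coarse, so I did not rely on it.
- **Flange to bearing:** the top view gives 279.0 mm and the wrist camera about 279.9 mm, against the stated 280 mm.
- **Failed fit:** the circle fit on the stub while it was in the gripper did not work. I placed it from the earlier measurements and checked it after letting go.

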